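# Stack rinsed garnish trays to air

## Task

Two rinsed garnish trays are draining on the sloped wire rack. Stack both on the like tray standing on the counter, each turned end for end to the one below it, so that its feet settle fully into the ledge pockets and it stands level instead of sinking in and staying wet. Set them down gently, do not drop or force them, and leave the bottom tray and everything else on the counter where they are.

Things in the scene. Friction and masses are not known exactly. Their poses are not given: they have to be found in the camera images.
- base_tray: Bottom of the stack: white plastic stack-and-nest tray, 170 long (x), 124 wide (y), 54 high, about 260 g, standing loose on the counter. Origin: centre of the underside; z up out of the open top; x lengthwise to the end with the thumb lip (ahead within 0.6 rad at the start). Turned end for end over it, a like tray stands level 50 mm higher, origins in line; the same way round it sinks to 40 mm, onto the divider.
- base_tray_lip (a point): outer edge, top, middle of base_tray's thumb lip: a tab 14 long, 60 wide, level with the ledges, on one end only; (99, 0, 50) mm in the tray's frame. The lips of a right stack stick out at alternate ends.
- base_tray_pocket (a point): one of base_tray's four ledge pockets, at (-63, 51.5, 50) mm; the others at (-63, -51.5), (21, 51.5), (21, -51.5). Each ledge is flat at z = 50, 36 long (x), framed by a rim (inner face at y = +-58) and cross ribs 4 mm high. The feet of a turned tray drop in with 1.5 mm play each way; a foot farther off rides up to 4 mm too high on a rib or rim: shift it by feel until it drops.
- tray_a: tray to stack, made as base_tray (same frame; mass 200 to 350 g). Starts loose on the rack at its y = +75 mm place, underside on the slope: x (thumb lip) points 30 degrees uphill (to the robot's left), the other end about 5 mm short of the fence; 15 to 35 mm from the other tray's side. Grasp square to the slope, so tilted 30 degrees.
- tray_a_divider (a point): middle of the top edge of tray_a's cross divider, (0, 0, 40) mm in its frame: the place to carry it, at its balance point. Upright wall 12 thick (in x), 88 wide (y); the floor's top is at z = 4, so 36 mm stand free. On both sides of it is a free compartment 70 long (x) and 80 wide (y) at the floor.
- tray_a_lip (a point): outer edge, top, middle of tray_a's thumb lip: (99, 0, 50) mm in its frame.
- tray_a_foot (a point): bottom of one of tray_a's four feet, (63, 49, 0) mm in its frame; the others at (63, -49), (-21, 49), (-21, -49). Each is 33 long (x), 14 wide (y), 6 high, outer faces at y = +-56.5.
- tray_b: tray to stack, made as base_tray (same frame; mass 200 to 350 g). Starts loose on the rack at its y = -75 mm place, underside on the slope: x (thumb lip) points 30 degrees uphill (to the robot's left), the other end about 5 mm short of the fence; 15 to 35 mm from the other tray's side. Grasp square to the slope, so tilted 30 degrees.
- tray_b_divider (a point): middle of the top edge of tray_b's cross divider, (0, 0, 40) mm in its frame: the place to carry it, at its balance point. Upright wall 12 thick (in x), 88 wide (y); the floor's top is at z = 4, so 36 mm stand free. On both sides of it is a free compartment 70 long (x) and 80 wide (y) at the floor.
- tray_b_lip (a point): outer edge, top, middle of tray_b's thumb lip: (99, 0, 50) mm in its frame.
- tray_b_foot (a point): bottom of one of tray_b's four feet, (63, 49, 0) mm in its frame; the others at (63, -49), (-21, 49), (-21, -49). Each is 33 long (x), 14 wide (y), 6 high, outer faces at y = +-56.5.
- rack: fixed stainless wire draining rack, drip pan 250 (x) by 310 (y) mm, slope of 30 degrees rising along its +x (which points to the robot's left within 0.3 rad), two places at y = +75 and -75 mm. Origin: on the counter under the middle. A tray's underside centre lies 88 mm above the counter over the origin line; a wire fence at the low end stands 54 mm out of the slope, level with the trays' rims.
- mug_a: bystander: dark blue mug, 80 diameter, 88 high, handle to its +y; between rack and tray, nearer the robot. Origin: centre of the underside.
- mug_b: bystander: dark blue mug as mug_a, beyond, right of the middle. Origin: centre of the underside.
- mug_c: bystander: dark blue mug as mug_a, on the left near the robot. Origin: centre of the underside.
- sugar_jar: bystander: glass jar with steel cap, 72 diameter, 110 high, beyond, left of the middle. Origin: centre of the underside.
- spice_tin: bystander: plain metal tin, 66 diameter, 100 high, between rack and tray, at their far side. Origin: centre of the underside.
- bowl: bystander: steel bowl, 130 diameter, 50 high, far out on the right. Origin: centre of the underside.
- spoon: bystander: steel spoon 200 long, lying on the right near the robot. Origin: middle of its length, underside; x along it.
Not all that is in view belongs to the job. What is shaped like the tray_a but turquoise is not meant.

How it is judged:
By the outcome, as a careful person would: the job done as asked, in the order asked, and still so for the second after the job is handed in, with the robot touching nothing.
It also fails if it takes over 66 s, if anything falls off the work surface, if the arm or the gripper's body presses on something with over 40 N, if the wrist force passes 120 N, or if a joint passes its speed limit or range.

## Robot

A 6-joint arm with a two-finger parallel gripper is mounted at the origin on the work surface. World frame = base frame: x ahead of the robot, y to its left, z up, the work surface at z = 0. Lengths are in m, angles in rad, forces in N, time in s.
With the tool pointing down it reaches from about 0.225 to 0.875 m from the base axis. Payload 3.4 kg.
Tool frame: the origin (TCP) lies at the very end of the fingers, on their centre line; the grasp point (between the pads) lies 19 mm behind it; z points along the fingers, y is the direction in which the jaws open and shut (so a half turn about z gives the same grasp; the last joint's range is limited). The gripper opens to 85 mm and grips with 20 to 120 N. Pads are 22 mm wide; open, the fingers measure 114 mm over their backs; the gripper's body (76 mm by 85 mm) begins 54 mm behind the grasp point. The pads swing forward as they close: fully open they stand 13 mm farther back than shut.
Start: joints at [-1.462, 0.276, 1.505, -0, 1.361, -0.121], TCP at [0.131, -0.56, 0.231] pointing down, gripper open.
Joint ranges: [-2.89, 2.89], [-0.75, 2.08], [0.22, 2.7], [-1.18, 4.32], [0.11, 2.71], [-2.7, 2.7]. Speed limits (rad/s): [2.57, 2.57, 3.14, 3.14, 3.14, 3.14].

## Interface

Orientations are given as [roll, pitch, yaw] about the fixed x, y, z axes, in that order (R = Rz(yaw) Ry(pitch) Rx(roll)).
In Python, from bench import read_state, read_camera, hand_in, find_in, outline_of, pinpoint gives the robot as it stands.
- The arm moves only by the tool arm_command, never from a script. Its argument "rows" is a list of rows, each an object with "jaw": the opening, from 0 (shut) to 1 (fully open); "travel": the shift along the tool's x, y, z in m, a list of three; "angular": the turn, a rotation vector about the tool's x, y, z in rad, a list of three. A call has 1 to 12 rows; each row shifts and turns the commanded pose from where the row before left it, along the tool's axes as they then stand; what a row does not reach is not made up. A row lasts 1/8 s, in which the tool goes at most 62.5 mm and 10.7 degrees, less where a joint would pass 70% of its speed; a pose out of reach is approached as far as the arm can. A call with a gripper value outside its range is refused whole. The fingers move at their own pace and stop on an object; "grip_force" is the grip in N (left out, the last holds). Time passes only in rows, so rows that do not move let the fingers close. It gives the time, the measured TCP pose, the force and the opening at its end, in the units of the state.
- read_state(): the state, without advancing time (a new reading comes with each control period).
- read_camera(name): name is "side" or "top" or "wrist"; returns a dict with "color" (384x512x3 uint8, red, green, blue), "fov_y" (degrees; the focal length in pixels is half the picture's height over the tangent of half this angle, whatever the lens; pixels are square), "cx", "cy" (the principal point, pixels), "dist_coeffs" ([k1, k2, p1, p2, k3] as OpenCV has them; the pictures are not rectified), "origin" and "rotation" of the camera in the world. Camera axes: x right, y down, z forward; pixel columns grow to the right and rows downward; lengths in m; the calibration is good to about 2 mm. A picture is of the moment at which its call begins. There is no depth.
- hand_in(): hands the job in, once; it reports no verdict.
Trained networks look in the newest picture that a camera, given by its name, has taken for a name from the list of things; names that differ only in an ending like _2 or _b are one class to them, and where a whole thing is asked for, a point or a joint stands for the part that bears it (a point fixed in the world has none). Each returns a list of dicts, best first, with "confidence" (0 to 1); they miss things now and then, are a little off and sometimes report something else, mostly with a low value. They report only what shows in the picture. A call takes as long as a camera call. They do not tell look-alikes from the thing itself.
- find_in(thing, camera): "box" ([left, top, right, bottom] in pixels, round what is visible of it).
- outline_of(thing, camera): "pixels" (384x512 bool, what is visible of it) and "box" ([left, top, right, bottom] in pixels, round what is visible of it).
- pinpoint(thing, camera): "location" ([column, row] in pixels: a listed point, or the origin of a listed thing).
The state is a dict: "time": time; "q": joint angles; "joint_velocities": joint speeds; "tau": joint torques, N m; "eef_pos": TCP position; "tcp_rot": TCP orientation; "force": force on the tool from outside, world axes, zero at the start; "ft_torque": the same for the moment, N m; "grip_width": finger opening in m.
Only numpy, scipy, OpenCV 4.12 (cv2) and the standard library are available. Lean on these libraries where they do the work, as an engineer would, in place of code of your own. Each camera call takes 0.05 s, during which the arm holds its last target.

## Working session

There is one attempt and no reset: what is moved stays moved. The work goes in short steps, Python scripts to look and compute and a tool call to move; the robot and the scene stay as the last step left them, time stands still between calls to the robot, and variables do not carry over. Pictures are saved under pics/ and viewed, and the job is handed in when it is done.

Besides the shell and the picture viewer there is one more tool, called as name(argument=value, ...), one argument or row to a line, values as JSON. arm_command: Moves the arm, as the interface text tells. Its arguments: {"type":"object","properties":{"rows":{"type":"array","items":{"type":"object","properties":{"jaw":{"type":"number"},"travel":{"type":"array","items":{"type":"number"}},"angular":{"type":"array","items":{"type":"number"}}}}},"grip_force":{"type":"number"}},"required":["rows"]}

```bash
ls; mkdir -p pics
cat > h.py <<'E'
import numpy as np, cv2
from bench import *
from scipy.spatial.transform import Rotation as R
def K(c):
    f=192/np.tan(np.radians(c["fov_y"])/2)
    return np.array([[f,0,c["cx"]],[0,f,c["cy"]],[0,0,1.]])
def save(c,n,scale=1.5):
    cv2.imwrite(f"pics/{n}.png",cv2.resize(c["color"][:,:,::-1],None,fx=scale,fy=scale))
def ray(c,uv):
    p=cv2.undistortPoints(np.array([[uv]],float),K(c),np.array(c["dist_coeffs"]))[0,0]
    d=np.array(c["rotation"])@np.array([p[0],p[1],1]); return np.array(c["origin"]),d/np.linalg.norm(d)
def atz(c,uv,z):
    o,d=ray(c,uv); return o+d*(z-o[2])/d[2]
def proj(c,P):
    Rm=np.array(c["rotation"]); P=np.atleast_2d(P)
    rv=cv2.Rodrigues(Rm.T)[0]; t=-Rm.T@np.array(c["origin"])
    return cv2.projectPoints(P.astype(float),rv,t,K(c),np.array(c["dist_coeffs"]))[0][:,0]
E
python3 - <<'E'
from h import *
np.set_printoptions(precision=4,suppress=True)
print(read_state())
for n in ["top","side","wrist"]:
    c=read_camera(n); save(c,n+"0"); print(n,c["fov_y"],c["origin"],np.array(c["rotation"]).tolist(),c["dist_coeffs"])
    for t in ["base_tray","base_tray_lip","base_tray_pocket","tray_a","tray_a_lip","tray_a_divider","tray_a_foot","rack"]:
        print(t,[(round(d["confidence"],2),np.round(d["location"],1).tolist()) for d in pinpoint(t,n)])
E
```

```text
pics
{'time': 0.0, 'q': array([-1.462 ,  0.2766,  1.5062, -0.    ,  1.3607, -0.121 ]), 'joint_velocities': array([ 0.0005,  0.0001,  0.0011, -0.0001, -0.0008,  0.    ]), 'tau': array([  0.0009, -41.6776, -24.5809,  -0.0001,   0.0111,   0.    ]), 'eef_pos': array([ 0.1309, -0.5594,  0.2304]), 'tcp_rot': array([-3.1398, -0.0002,  0.2298]), 'force': array([-0.3845,  0.9006, -0.9377]), 'ft_torque': array([0.055 , 0.0436, 0.0242]), 'grip_width': 0.08482633228557498}
top 50.23185651710628 [ 0.4089 -0.1724  1.7203] [-3.079166511759317, -0.017118430657260486, -1.5483214639685303] [-0.041  0.     0.     0.     0.   ]
base_tray [(0.68, [158.8, 177.2]), (0.31, [227.1, 136.4])]
base_tray_lip [(0.97, [139.2, 157.1]), (0.54, [265.8, 192.0])]
base_tray_pocket []
tray_a [(0.89, [261.6, 173.7]), (0.7, [376.4, 225.1]), (0.67, [145.9, 194.2]), (0.66, [268.4, 211.7]), (0.66, [329.5, 187.6])]
tray_a_lip [(0.68, [257.4, 208.6]), (0.68, [385.9, 202.3])]
tray_a_divider [(0.64, [277.8, 207.7]), (0.64, [378.5, 227.5])]
tray_a_foot [(0.9, [368.2, 205.1]), (0.72, [258.6, 222.6])]
rack [(0.59, [265.3, 188.0])]
s
[... 157 characters left out ...]
_tray [(0.94, [154.5, 310.9])]
base_tray_lip [(0.97, [116.7, 301.1]), (0.57, [181.4, 219.8])]
base_tray_pocket [(0.68, [170.9, 319.2]), (0.36, [249.9, 200.4])]
tray_a [(0.78, [239.8, 191.7])]
tray_a_lip [(0.84, [280.5, 195.8]), (0.62, [342.1, 131.4]), (0.53, [155.4, 310.7])]
tray_a_divider [(0.81, [287.2, 192.6])]
tray_a_foot [(0.84, [297.1, 213.6]), (0.78, [339.4, 149.8]), (0.38, [156.7, 312.6])]
rack [(0.69, [265.0, 217.9])]
wrist 70.12383236715166 [ 0.2107 -0.542   0.3743] [2.816481779025492, 0.000694878830400647, -1.3404204854693362] [-0.0572  0.      0.      0.      0.    ]
base_tray []
base_tray_lip []
base_tray_pocket []
tray_a []
tray_a_lip []
tray_a_divider []
tray_a_foot []
rack []
```

```bash
sed -i 's/np.array(c\["rotation"\])/R.from_euler("xyz",c["rotation"]).as_matrix()/' h.py; grep -n rotation h.py; python3 -c "
from h import *
for n in ['top','side']:
    c=read_camera(n); print(c['cx'],c['cy'],c['color'].shape)"
```

```text
11:    d=R.from_euler("xyz",c["rotation"]).as_matrix()@np.array([p[0],p[1],1]); return np.array(c["origin"]),d/np.linalg.norm(d)
15:    Rm=R.from_euler("xyz",c["rotation"]).as_matrix(); P=np.atleast_2d(P)
257.4187655178726 194.30827468347644 (384, 512, 3)
255.72962544084746 192.3885911742226 (384, 512, 3)
```

View pics/top0.png

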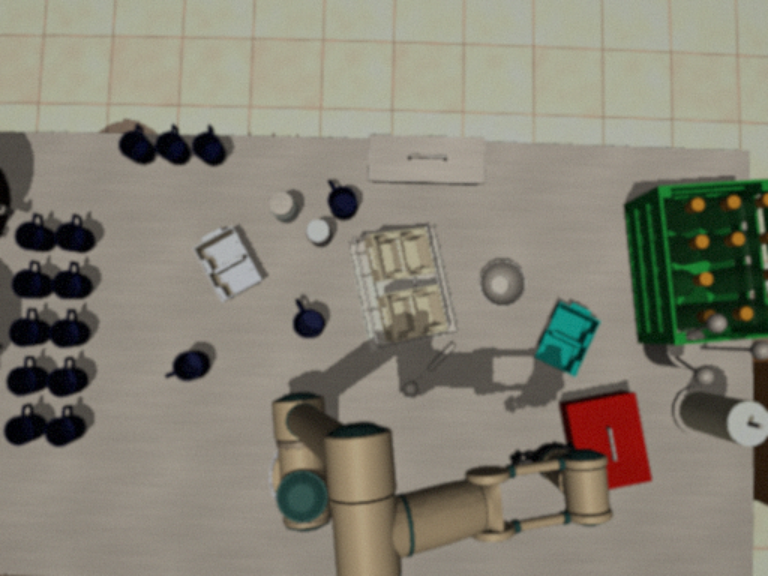

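View pics/side0.png

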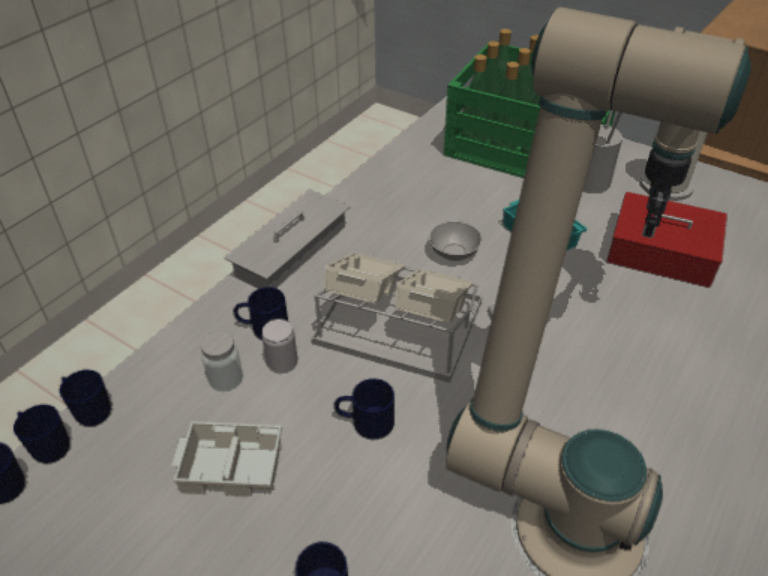

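View pics/wrist0.png

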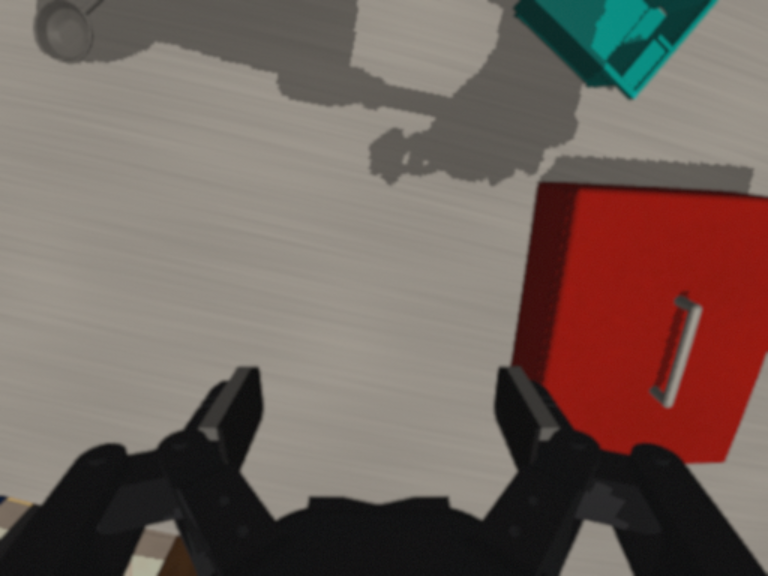

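```bash
cat >> h.py <<'E'
def tri(cs,uvs):
    A=np.zeros((3,3));b=np.zeros(3)
    for c,u in zip(cs,uvs):
        o,d=ray(c,u); M=np.eye(3)-np.outer(d,d); A+=M; b+=M@o
    p=np.linalg.solve(A,b); return p,[np.linalg.norm(proj(c,p)[0]-u) for c,u in zip(cs,uvs)]
# tray wire model (m): list of segments
def box2(x0,x1,y0,y1,z): return [((x0,y0,z),(x1,y0,z)),((x1,y0,z),(x1,y1,z)),((x1,y1,z),(x0,y1,z)),((x0,y1,z),(x0,y0,z))]
SEG=np.array(box2(-85,85,-62,62,54)+box2(-6,6,-44,44,40)+[((85,-30,50),(99,-30,50)),((99,-30,50),(99,30,50)),((99,30,50),(85,30,50))]+box2(-76,-6,-40,40,4)+box2(6,76,-40,40,4),float)/1000
def overlay(c,T,img=None,scale=1.5,col=(0,0,255)):
    """T=(R,t)"""
    if img is None: img=cv2.resize(c["color"][:,:,::-1],None,fx=scale,fy=scale,interpolation=cv2.INTER_CUBIC)
    for a,b in SEG:
        p=proj(c,np.array([T[0]@a+T[1],T[0]@b+T[1]]))
        p=(p+.5)*scale-.5
        cv2.line(img,tuple(int(v) for v in np.round(p[0])),tuple(int(v) for v in np.round(p[1])),col,1,cv2.LINE_AA)
    return img
E
python3 - <<'E'
from h import *
np.set_printoptions(precision=4,suppress=True)
t=read_camera("top")
s=read_camera("side")
p,e=tri([t,s],[[139.2,157.1],[116.7,301.1]]); print("lip",p,e)
print("org",atz(t,[158.8,177.2],0), atz(s,[154.5,310.9],0))
print("rack",atz(t,[265.3,188],0),atz(s,[265,217.9],0))
for z,u in [(50,[139.2,157.1])]: print(atz(t,u,.05))
for n,c in [("top",t),("side",s)]:
    for th in ["mug_a","sugar_jar","spice_tin"]:
        print(n,th,[(round(d["confidence"],2),atz(c,d["location"],0)[:2]) for d in pinpoint(th,n)])
E
```

```text
lip [0.6581 0.2919 0.0525] [np.float64(0.9462081310061625), np.float64(1.4466374484285929)]
org [0.5795 0.2176 0.    ] [0.5851 0.2394 0.    ]
rack [ 0.5445 -0.2321  0.    ] [ 0.5227 -0.2273  0.    ]
[0.6555 0.29   0.05  ]
top mug_a [(0.93, array([0.4191, 0.0038])), (0.69, array([ 0.7667, -0.065 ])), (0.61, array([0.2891, 0.3349])), (0.27, array([0.4924, 0.2585]))]
top sugar_jar [(0.66, array([0.7346, 0.0905]))]
top spice_tin [(0.83, array([ 0.6762, -0.0083]))]
side mug_a [(0.78, array([ 0.4336, -0.0005])), (0.73, array([ 0.7502, -0.0706])), (0.68, array([ 0.5248, -0.3543])), (0.24, array([ 0.7031, -0.3039]))]
side sugar_jar [(0.74, array([0.7279, 0.0919]))]
side spice_tin [(0.82, array([ 0.6726, -0.0103]))]
```

```bash
cat >> h.py <<'E'
def cur(s=None):
    s=s or read_state(); return R.from_euler("xyz",s["tcp_rot"]),np.array(s["eef_pos"])
def plan(p1,R1,n=None,start=None,jaw=1,vmax=.055,wmax=.17):
    """straight-line plan, print rows grouped"""
    R0,p0=start or cur(); d=R0.inv()*R1; rv=d.as_rotvec(); L=np.linalg.norm(p1-p0); a=np.linalg.norm(rv)
    n=n or int(np.ceil(max(L/vmax,a/wmax,1)))
    Rc,pc=R0,p0.copy(); out=[]
    for i in range(n):
        tgt=p0+(p1-p0)*(i+1)/n
        tr=np.round(Rc.inv().apply(tgt-pc),4); an=np.round(rv/n,4)
        out.append((tr.tolist(),an.tolist())); pc=pc+Rc.apply(tr); Rc=Rc*R.from_rotvec(an)
    for t,a in out: print('{"jaw":%g,"travel":%s,"angular":%s},'%(jaw,t,a))
    print("n",n,"end err mm",np.round((pc-p1)*1000,2),"ang",np.round((Rc.inv()*R1).magnitude(),4))
    return Rc,pc
def trayR(yaw,slope=0): return R.from_euler("z",yaw)*R.from_euler("y",-slope)
def toolR(Rt,s):
    M=Rt.as_matrix(); return R.from_matrix(np.c_[s*M[:,1],s*M[:,0],-M[:,2]])
E
python3 - <<'E'
from h import *
np.set_printoptions(precision=4,suppress=True)
Rt=trayR(1.777,np.pi/6); 
o=np.array([.53,-.23,.088]); A=o+R.from_euler("z",1.777).apply([0,.075,0])
Rg=toolR(Rt,-1); print(A,Rg.as_euler("xyz"))
s=cur()
e=plan(A+Rt.apply([0,.0,.20]),Rg,start=s)
E
```

```text
[ 0.4566 -0.2454  0.088 ] [-2.618   0.      0.2062]
{"jaw":1,"travel":[0.0483, -0.0165, -0.0037],"angular":[0.0655, 0.0008, 0.0029]},
{"jaw":1,"travel":[0.0482, -0.0169, -0.0026],"angular":[0.0655, 0.0008, 0.0029]},
{"jaw":1,"travel":[0.0482, -0.0171, -0.0015],"angular":[0.0655, 0.0008, 0.0029]},
{"jaw":1,"travel":[0.0482, -0.0174, -0.0003],"angular":[0.0655, 0.0008, 0.0029]},
{"jaw":1,"travel":[0.0481, -0.0174, 0.0009],"angular":[0.0655, 0.0008, 0.0029]},
{"jaw":1,"travel":[0.048, -0.0175, 0.0021],"angular":[0.0655, 0.0008, 0.0029]},
{"jaw":1,"travel":[0.048, -0.0175, 0.0033],"angular":[0.0655, 0.0008, 0.0029]},
{"jaw":1,"travel":[0.048, -0.0173, 0.0044],"angular":[0.0655, 0.0008, 0.0029]},
n 8 end err mm [ 0.03 -0.02 -0.01] ang 0.0004
```

arm_command(
  rows=[
    {"jaw": 1, "travel": [0.045, -0.017, -0.004], "angular": [0.0655, 0.001, 0.003]},
    {"jaw": 1, "travel": [0.045, -0.017, -0.003], "angular": [0.0655, 0.001, 0.003]},
    {"jaw": 1, "travel": [0.045, -0.017, -0.002], "angular": [0.0655, 0.001, 0.003]},
    {"jaw": 1, "travel": [0.045, -0.017, 0], "angular": [0.0655, 0.001, 0.003]},
    {"jaw": 1, "travel": [0.045, -0.017, 0], "angular": [0.0655, 0.001, 0.003]},
    {"jaw": 1, "travel": [0.045, -0.017, 0.001], "angular": [0.0655, 0.001, 0.003]},
    {"jaw": 1, "travel": [0.045, -0.017, 0.002], "angular": [0.0655, 0.001, 0.003]},
    {"jaw": 1, "travel": [0.045, -0.017, 0.003], "angular": [0.0655, 0.001, 0.003]},
    {"jaw": 1, "travel": [0, 0, 0], "angular": [0, 0, 0]},
    {"jaw": 1, "travel": [0, 0, 0], "angular": [0, 0, 0]},
  ],
)

```text
time: 3.1
eef_pos: [0.453, -0.3523, 0.2657]
tcp_rot: [-2.618, -0.0, 0.205]
force: [-0.3, -0.6, -0.3]
grip_width: 0.0853
```

Run:
```python
from h import *
np.set_printoptions(precision=4,suppress=True)
s=read_state(); print(s["eef_pos"],s["tcp_rot"],s["q"],s["force"])
c=read_camera("wrist"); save(c,"w1"); np.save("w1.npy",c,allow_pickle=True)
for t in ["tray_a","tray_a_lip","tray_a_divider","tray_a_foot","rack"]:
    print(t,[(round(d["confidence"],2),np.round(d["location"],1).tolist()) for d in pinpoint(t,"wrist")])
```

```text
[ 0.453  -0.3523  0.2657] [-2.6181 -0.0004  0.2052] [-0.9214  0.509   1.1696  0.2323  1.9343  0.4747] [-0.2571 -0.5729 -0.3313]
tray_a [(0.68, [250.3, 14.7]), (0.55, [251.6, 151.5]), (0.24, [253.3, 153.7])]
tray_a_lip [(0.94, [167.9, 160.2])]
tray_a_divider [(0.69, [253.0, 157.5])]
tray_a_foot [(0.66, [211.8, 190.1])]
rack [(0.95, [281.1, 91.9]), (0.19, [68.4, 61.4])]
```

View pics/w1.png

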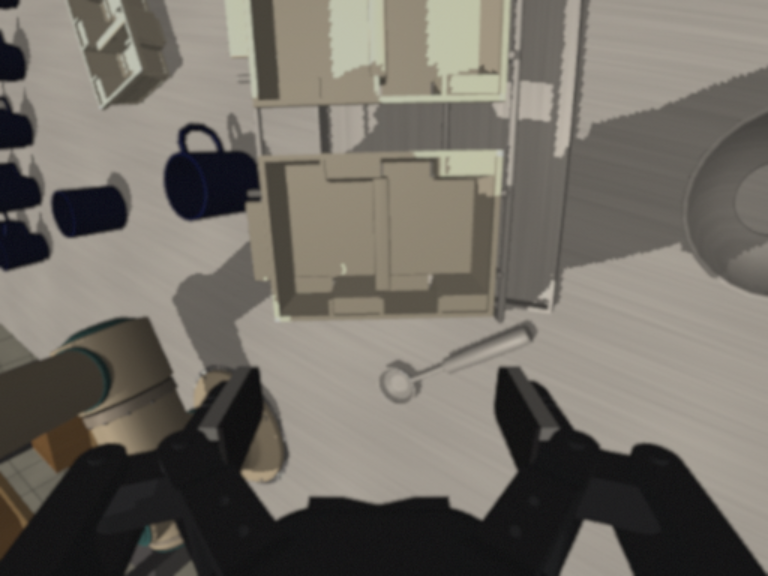

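Run:
```python
from h import *
c=np.load("w1.npy",allow_pickle=True).item()
im=c["color"][:,:,::-1][90:230,150:360]
cv2.imwrite("pics/w1c.png",cv2.resize(im,None,fx=3.8,fy=3.8,interpolation=cv2.INTER_CUBIC))
```

```text
(no output)
```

View pics/w1c.png

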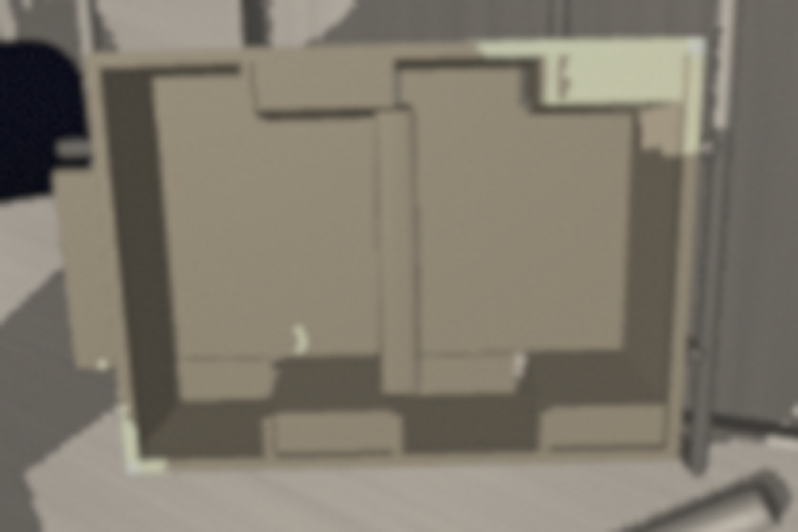

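```bash
cat >> h.py <<'E'
from scipy.optimize import least_squares
def fit(c,obj,uv,x0,slope=np.pi/6,free=False,zfix=None):
    obj=np.array(obj,float)/1000; uv=np.array(uv,float)
    def T(x):
        return (trayR(x[3],slope)*R.from_rotvec([x[4],x[5],0] if free else [0,0,0]) ,np.array([x[0],x[1],x[2] if zfix is None else zfix]))
    def f(x):
        r,t=T(x); e=(proj(c,r.apply(obj)+t)-uv).ravel()
        return e
    s=least_squares(f,np.r_[x0,[0,0]],loss="soft_l1"); 
    return s.x,f(s.x).reshape(-1,2),T(s.x)
E
python3 - <<'E'
from h import *
np.set_printoptions(precision=4,suppress=True)
c=np.load("w1.npy",allow_pickle=True).item()
px=np.array([[93,50],[705,38],[683,460],[127,473],[52,170],[77,370],[377,112],[411,110],[382,395],[415,392]],float)
uv=(px+.5)/3.8-.5+[150,90]
ob=[(85,-62,54),(-85,-62,54),(-85,62,54),(85,62,54),(99,-30,50),(99,30,50),(6,-44,40),(-6,-44,40),(6,44,40),(-6,44,40)]
for fr in (False,True):
    x,e,T=fit(c,ob,uv,[.45,-.24,.088,1.777],free=fr); print(x); print(np.round(e,1).tolist())
    if not fr: img=overlay(c,(T[0].as_matrix(),T[1]))
cv2.imwrite("pics/w1o.png",img)
E
```

```text
[ 0.4497 -0.25    0.0847  1.8027  0.      0.    ]
[[-1.9, 0.7], [-0.0, 0.2], [-1.3, -0.0], [0.5, -0.6], [0.3, -0.0], [-0.3, -0.2], [-0.5, -0.7], [1.5, -0.5], [0.1, 0.3], [1.5, 0.9]]
[ 0.4485 -0.2499  0.0843  1.8016  0.0265 -0.0074]
[[-1.2, 0.4], [-0.5, 0.1], [-1.0, -0.0], [0.2, -0.3], [0.6, -0.3], [-0.4, -0.1], [-0.3, -0.7], [1.6, -0.4], [0.2, 0.6], [1.6, 1.2]]
```

View pics/w1o.png

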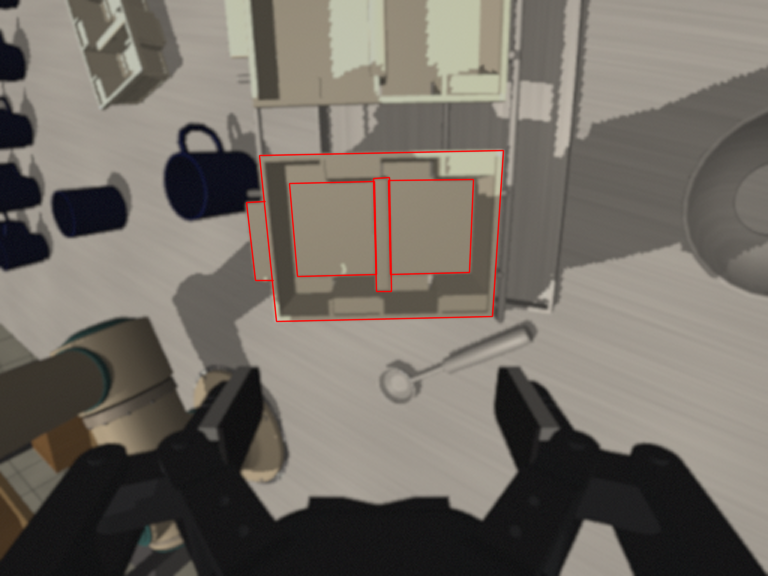

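Run:
```python
from h import *
Rt=trayR(1.803,np.pi/6); A=np.array([.4497,-.2500,.085]); Rg=toolR(Rt,-1)
e=plan(A+Rt.apply([0,0,.10]),Rg)
plan(A+Rt.apply([0,0,.011]),Rg,n=4,start=e)
```

```text
{"jaw":1,"travel":[0.0095, 0.0016, 0.0538],"angular":[0.0002, -0.0078, -0.012]},
{"jaw":1,"travel":[0.0099, 0.0018, 0.0537],"angular":[0.0002, -0.0078, -0.012]},
n 2 end err mm [-0.04 -0.05 -0.02] ang 0.0001
{"jaw":1,"travel":[0.0, -0.0, 0.0223],"angular":[-0.0, -0.0, -0.0]},
{"jaw":1,"travel":[0.0, -0.0, 0.0222],"angular":[-0.0, -0.0, -0.0]},
{"jaw":1,"travel":[0.0, -0.0, 0.0223],"angular":[-0.0, -0.0, -0.0]},
{"jaw":1,"travel":[0.0, -0.0, 0.0222],"angular":[-0.0, -0.0, -0.0]},
n 4 end err mm [-0.03 -0.04 -0.02] ang 0.0001
```

arm_command(
  rows=[
    {"jaw": 1, "travel": [0.01, 0.002, 0.054], "angular": [0, -0.008, -0.012]},
    {"jaw": 1, "travel": [0.01, 0.002, 0.054], "angular": [0, -0.008, -0.012]},
    {"jaw": 1, "travel": [0, 0, 0.022], "angular": [0, 0, 0]},
    {"jaw": 1, "travel": [0, 0, 0.022], "angular": [0, 0, 0]},
    {"jaw": 1, "travel": [0, 0, 0], "angular": [0, 0, 0]},
    {"jaw": 1, "travel": [0, 0, 0], "angular": [0, 0, 0]},
  ],
)

```text
time: 4.15
eef_pos: [0.4576, -0.2778, 0.1332]
tcp_rot: [-2.619, -0.0, 0.233]
force: [0.5, 1.3, -0.3]
grip_width: 0.0852
```

Run:
```python
from h import *
Rt=trayR(1.803,np.pi/6); A=np.array([.4497,-.2500,.085])
s=read_state(); r,p=cur(s); print(Rt.inv().apply(p-A), s["force"],(r.inv()*toolR(Rt,-1)).as_rotvec())
c=read_camera("wrist"); cv2.imwrite("pics/w2.png",overlay(c,(Rt.as_matrix(),A)))
```

```text
[-0.00095448 -0.00130507  0.05618709] [ 0.50903654  1.28744267 -0.2766148 ] [1.24680555e-03 2.89540111e-05 1.01316248e-03]
```

View pics/w2.png

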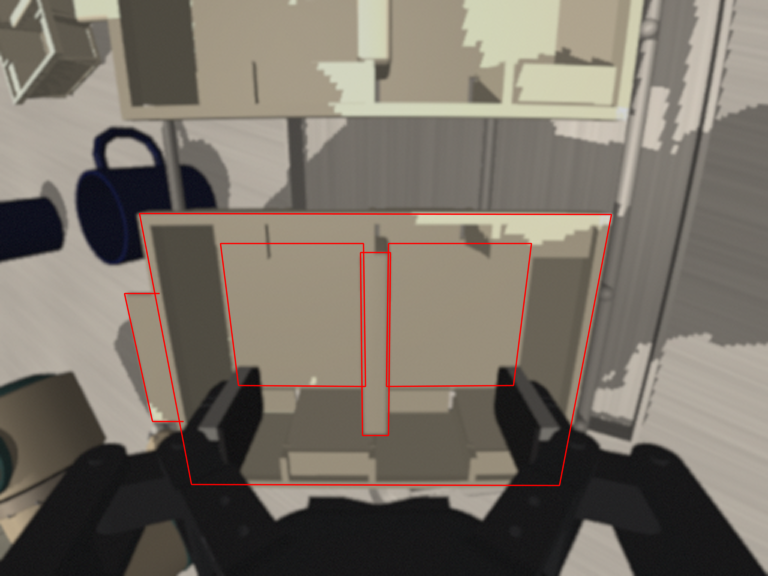

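arm_command(
  rows=[
    {"jaw": 1, "travel": [-0.001, 0, 0.015], "angular": [0, 0, 0]},
    {"jaw": 1, "travel": [0, -0.001, 0.015], "angular": [0, 0, 0]},
    {"jaw": 1, "travel": [0, 0, 0.015], "angular": [0, 0, 0]},
    {"jaw": 1, "travel": [0, 0, 0], "angular": [0, 0, 0]},
    {"jaw": 1, "travel": [0, 0, 0], "angular": [0, 0, 0]},
  ],
)

```text
time: 4.82
eef_pos: [0.4511, -0.2545, 0.0939]
tcp_rot: [-2.618, 0.0, 0.234]
force: [0.3, 0.7, -0.2]
grip_width: 0.0855
```

arm_command(
  rows=[
    {"jaw": 0.4, "travel": [0, 0, 0], "angular": [0, 0, 0]},
    {"jaw": 0.1, "travel": [0, 0, 0], "angular": [0, 0, 0]},
    {"jaw": 0, "travel": [0, 0, 0], "angular": [0, 0, 0]},
    {"jaw": 0, "travel": [0, 0, 0], "angular": [0, 0, 0]},
    {"jaw": 0, "travel": [0, 0, 0], "angular": [0, 0, 0]},
    {"jaw": 0, "travel": [0, 0, 0], "angular": [0, 0, 0]},
  ],
  grip_force=45,
)

```text
time: 5.58
eef_pos: [0.4509, -0.2544, 0.0942]
tcp_rot: [-2.618, 0.0, 0.234]
force: [0.0, -1.1, 3.0]
grip_width: 0.0116
```

Run:
```python
from h import *
Rt=trayR(1.803,np.pi/6); A=np.array([.4497,-.2500,.085])
s=read_state(); r,p=cur(s); print(s["time"],s["grip_width"],Rt.inv().apply(p-A), s["force"],s["ft_torque"])
c=read_camera("wrist"); cv2.imwrite("pics/w3.png",overlay(c,(Rt.as_matrix(),A)))
```

```text
5.575 0.01155452925237741 [ 0.00059459 -0.00017721  0.01025886] [ 0.02531602 -1.0593376   3.0067995 ] [-0.1074322   0.00080257  0.04902802]
```

View pics/w3.png

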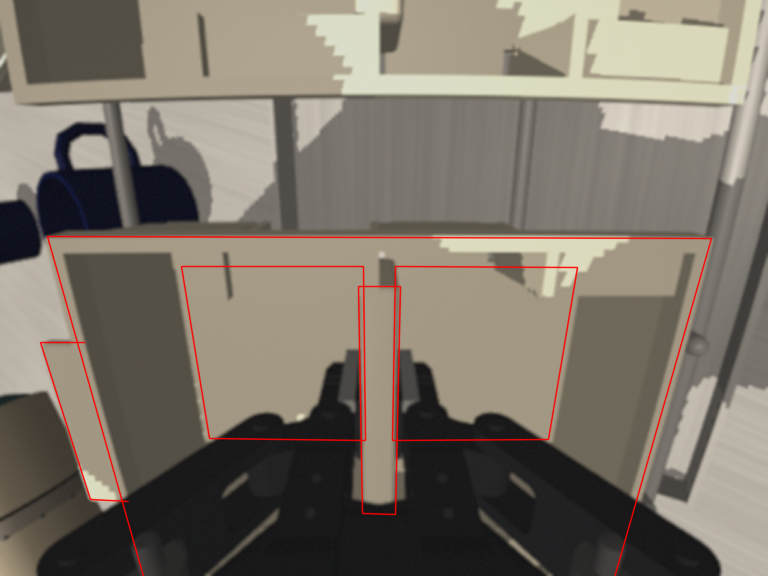

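arm_command(
  rows=[
    {"jaw": 0, "travel": [0, 0, -0.01], "angular": [0, 0, 0]},
    {"jaw": 0, "travel": [0, 0, -0.02], "angular": [0, 0, 0]},
    {"jaw": 0, "travel": [0, 0, -0.03], "angular": [0, 0, 0]},
    {"jaw": 0, "travel": [0, 0, -0.03], "angular": [0, 0, 0]},
    {"jaw": 0, "travel": [0, 0, -0.03], "angular": [0, 0, 0]},
    {"jaw": 0, "travel": [0, 0, -0.02], "angular": [0, 0, 0]},
    {"jaw": 0, "travel": [0, 0, 0], "angular": [0, 0, 0]},
    {"jaw": 0, "travel": [0, 0, 0], "angular": [0, 0, 0]},
  ],
)

```text
time: 6.62
eef_pos: [0.4668, -0.3221, 0.2143]
tcp_rot: [-2.616, 0.001, 0.234]
force: [-0.0, -0.1, -1.7]
grip_width: 0.0113
```

Run:
```python
from h import *
s=read_state(); r,p=cur(s); print(s["time"],s["grip_width"],p,s["tcp_rot"], s["force"],s["ft_torque"],s["q"])
for n in ["wrist","side","top"]:
    c=read_camera(n); save(c,n+"4"); np.save(n+"4.npy",c,allow_pickle=True)
im=c["color"][:,:,::-1][140:210,115:190]; cv2.imwrite("pics/t4c.png",cv2.resize(im,None,fx=8,fy=8,interpolation=cv2.INTER_CUBIC))
c=np.load("side4.npy",allow_pickle=True).item()
im=c["color"][:,:,::-1][270:340,105:200]; cv2.imwrite("pics/s4c.png",cv2.resize(im,None,fx=8,fy=8,interpolation=cv2.INTER_CUBIC))
```

```text
6.625 0.011346700873217864 [ 0.46681023 -0.32214625  0.21428038] [-2.61640441e+00  1.25719204e-03  2.33516128e-01] [-0.00398503 -0.07184652 -1.6573198 ] [-0.47555404 -0.11971189 -0.01281881] [-0.87323745  0.52114049  1.27572548  0.23244668  1.81675007  0.46676829]
```

View pics/t4c.png

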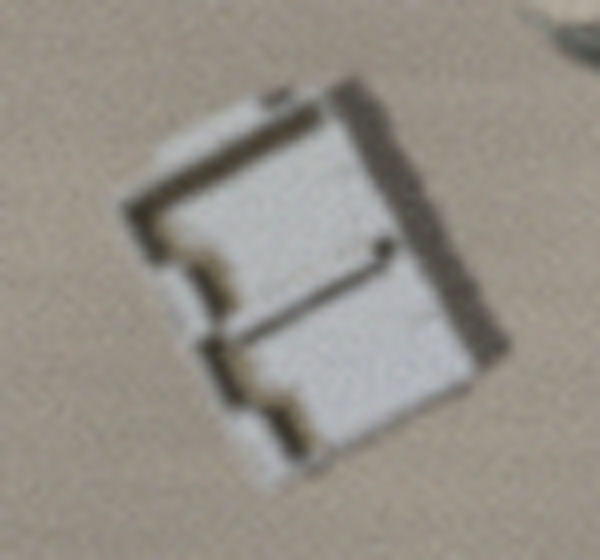

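View pics/s4c.png

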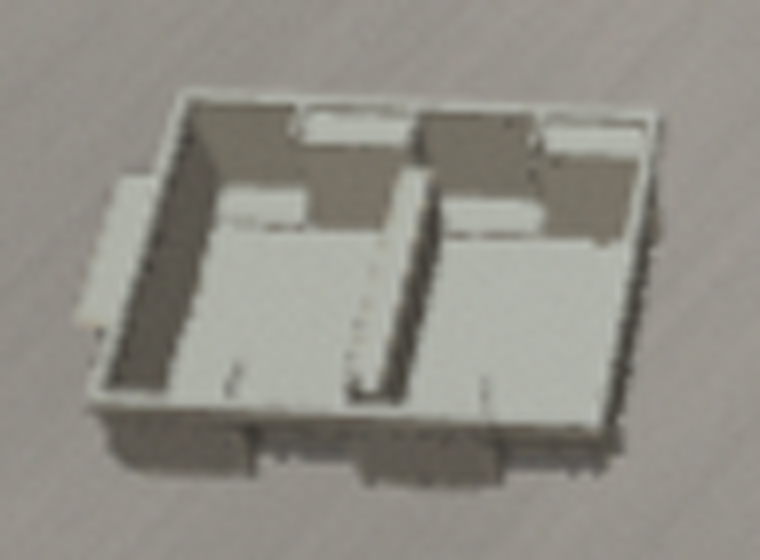

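View pics/wrist4.png

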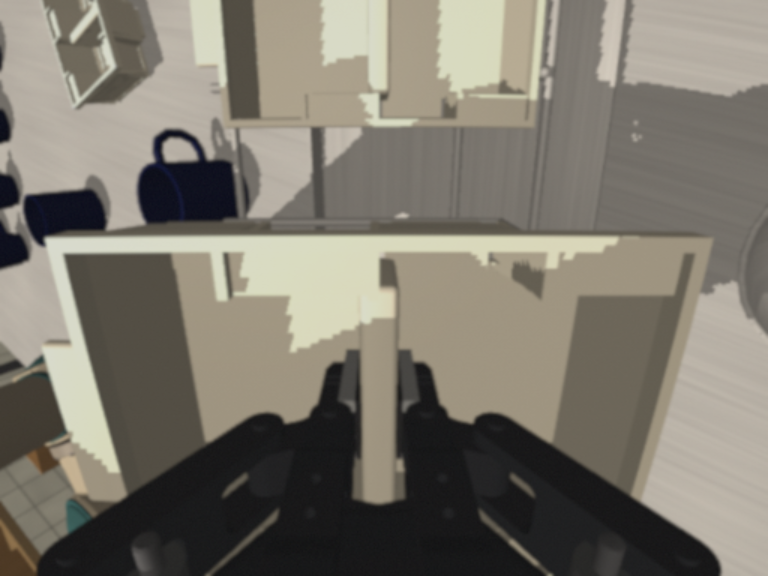

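```bash
cat > fb.py <<'E'
from h import *
np.set_printoptions(precision=4,suppress=True)
cs=np.load("side4.npy",allow_pickle=True).item(); ct=np.load("top4.npy",allow_pickle=True).item()
obs=np.array([(85,-62,54),(85,62,54),(-85,-62,54),(-85,62,54),(99,-30,50),(99,30,50)],float)
us=(np.array([[183,90],[92,405],[658,112],[610,432],[122,178],[78,322]],float)+.5)/8-.5+[105,270]
obt=np.array([(85,62,54),(85,-62,54),(-85,-62,54),(-85,62,54)],float)
ut=(np.array([[122,205],[338,85],[475,375],[268,490]],float)+.5)/8-.5+[115,140]
x0=[.585,.235,0,.58]
for n,c,o,u in [("side",cs,obs,us),("top",ct,obt,ut)]:
    for zf in (0.,None):
        x,e,T=fit(c,o,u,x0,slope=0,zfix=zf); print(n,x[:4]); print(np.round(e,1).tolist())
E
python3 fb.py
```

```text
side [0.5785 0.2405 0.0122 0.5408]
[[0.0, 0.4], [-0.2, 0.1], [0.9, -0.1], [-0.4, -0.5], [0.1, -0.4], [-0.2, 0.5]]
side [ 0.581   0.239  -0.0039  0.5414]
[[0.0, 0.4], [-0.1, 0.1], [0.8, -0.0], [-0.5, -0.6], [0.1, -0.4], [-0.1, 0.5]]
top [ 0.5803  0.2325 -0.0013  0.5075]
[[-0.4, -0.9], [-0.4, 0.1], [1.3, 0.4], [0.0, 0.2]]
top [ 0.5837  0.2416 -0.0359  0.5077]
[[-0.1, -0.6], [-0.6, 0.7], [0.7, 0.2], [0.0, -0.3]]
```

Run:
```python
from h import *
B=np.array([.579,.239,0]); Rg=toolR(trayR(.54+np.pi),-1); print(Rg.as_matrix().round(3))
e=plan(B+Rg.apply([-.2,0,0])+[0,0,.25],Rg,jaw=0,wmax=.155)
```

```text
[[-0.514  0.858  0.   ]
 [ 0.858  0.514 -0.   ]
 [-0.     0.    -1.   ]]
{"jaw":0,"travel":[0.023, -0.0233, 0.0103],"angular":[-0.0278, -0.0378, -0.1406]},
{"jaw":0,"travel":[0.0265, -0.02, 0.0087],"angular":[-0.0278, -0.0378, -0.1406]},
{"jaw":0,"travel":[0.0293, -0.0164, 0.0072],"angular":[-0.0278, -0.0378, -0.1406]},
{"jaw":0,"travel":[0.0315, -0.0122, 0.0057],"angular":[-0.0278, -0.0378, -0.1406]},
{"jaw":0,"travel":[0.0332, -0.0078, 0.0041],"angular":[-0.0278, -0.0378, -0.1406]},
{"jaw":0,"travel":[0.0341, -0.0032, 0.0027],"angular":[-0.0278, -0.0378, -0.1406]},
{"jaw":0,"travel":[0.0342, 0.0015, 0.0014],"angular":[-0.0278, -0.0378, -0.1406]},
{"jaw":0,"travel":[0.0338, 0.0064, 0.0002],"angular":[-0.0278, -0.0378, -0.1406]},
{"jaw":0,"travel":[0.0325, 0.011, -0.0008],"angular":[-0.0278, -0.0378, -0.1406]},
{"jaw":0,"travel":[0.0305, 0.0155, -0.0016],"angular":[-0.0278, -0.0378, -0.1406]},
{"jaw":0,"travel":[0.0281, 0.0196, -0.0022],"angular":[-0.0278, -0.0378, -0.1406]},
{"jaw":0,"travel":[0.0249, 0.0235, -0.0027],"angular":[-0.0278, -0.0378, -0.1406]},
{"jaw":0,"travel":[0.0212, 0.0268, -0.0028],"angular":[-0.0278, -0.0378, -0.1406]},
n 13 end err mm [ 0.03 -0.03 -0.  ] ang 0.0006
```

Run:
```python
from h import *
B=np.array([.579,.239,0]); Rg=toolR(trayR(.54+np.pi),-1)
r,p=cur(); e=plan(p+[0,0,.08],r,jaw=0,n=2)
e=plan(B+Rg.apply([-.2,0,0])+[0,0,.26],Rg,jaw=0,n=12,start=e)
```

```text
{"jaw":0,"travel":[-0.0001, -0.0201, -0.0346],"angular":[0.0, 0.0, 0.0]},
{"jaw":0,"travel":[-0.0, -0.0201, -0.0346],"angular":[0.0, 0.0, 0.0]},
n 2 end err mm [0.   0.04 0.03] ang 0.0
{"jaw":0,"travel":[0.025, -0.0223, 0.0162],"angular":[-0.0301, -0.0409, -0.1523]},
{"jaw":0,"travel":[0.0287, -0.0186, 0.0145],"angular":[-0.0301, -0.0409, -0.1523]},
{"jaw":0,"travel":[0.0317, -0.0145, 0.0127],"angular":[-0.0301, -0.0409, -0.1523]},
{"jaw":0,"travel":[0.0342, -0.0098, 0.011],"angular":[-0.0301, -0.0409, -0.1523]},
{"jaw":0,"travel":[0.0356, -0.0047, 0.0094],"angular":[-0.0301, -0.0409, -0.1523]},
{"jaw":0,"travel":[0.0363, 0.0005, 0.0079],"angular":[-0.0301, -0.0409, -0.1523]},
{"jaw":0,"travel":[0.0362, 0.0058, 0.0064],"angular":[-0.0301, -0.0409, -0.1523]},
{"jaw":0,"travel":[0.0351, 0.011, 0.0052],"angular":[-0.0301, -0.0409, -0.1523]},
{"jaw":0,"travel":[0.0332, 0.0161, 0.0043],"angular":[-0.0301, -0.0409, -0.1523]},
{"jaw":0,"travel":[0.0306, 0.0209, 0.0035],"angular":[-0.0301, -0.0409, -0.1523]},
{"jaw":0,"travel":[0.0271, 0.0252, 0.003],"angular":[-0.0301, -0.0409, -0.1523]},
{"jaw":0,"travel":[0.0232, 0.0289, 0.0028],"angular":[-0.0301, -0.0409, -0.1523]},
n 12 end err mm [-0.03  0.   -0.01] ang 0.0008
```

arm_command(
  rows=[
    {"jaw": 0, "travel": [0, -0.02, -0.0345], "angular": [0, 0, 0]},
    {"jaw": 0, "travel": [0, -0.02, -0.0345], "angular": [0, 0, 0]},
  ],
)

```text
time: 7.02
eef_pos: [0.4669, -0.3218, 0.2949]
tcp_rot: [-2.615, 0.002, 0.234]
force: [0.5, 0.5, -2.2]
grip_width: 0.0115
```

arm_command(
  rows=[
    {"jaw": 0, "travel": [0.025, -0.022, 0.016], "angular": [-0.03, -0.041, -0.152]},
    {"jaw": 0, "travel": [0.0285, -0.0185, 0.0145], "angular": [-0.03, -0.041, -0.152]},
    {"jaw": 0, "travel": [0.0315, -0.0145, 0.0125], "angular": [-0.03, -0.041, -0.152]},
    {"jaw": 0, "travel": [0.034, -0.01, 0.011], "angular": [-0.03, -0.041, -0.152]},
    {"jaw": 0, "travel": [0.0355, -0.0045, 0.0095], "angular": [-0.03, -0.041, -0.152]},
    {"jaw": 0, "travel": [0.0365, 0.0005, 0.008], "angular": [-0.03, -0.041, -0.152]},
    {"jaw": 0, "travel": [0.036, 0.006, 0.0065], "angular": [-0.03, -0.041, -0.152]},
    {"jaw": 0, "travel": [0.035, 0.011, 0.005], "angular": [-0.03, -0.041, -0.152]},
    {"jaw": 0, "travel": [0.033, 0.016, 0.0045], "angular": [-0.03, -0.041, -0.152]},
    {"jaw": 0, "travel": [0.0305, 0.021, 0.0035], "angular": [-0.03, -0.041, -0.152]},
    {"jaw": 0, "travel": [0.027, 0.025, 0.003], "angular": [-0.03, -0.041, -0.152]},
    {"jaw": 0, "travel": [0.023, 0.029, 0.003], "angular": [-0.03, -0.041, -0.152]},
  ],
)

```text
time: 8.52
eef_pos: [0.6819, 0.0666, 0.2584]
tcp_rot: [-3.138, 0.001, 2.113]
force: [0.1, 0.3, -2.3]
grip_width: 0.0115
```

arm_command(
  rows=[
    {"jaw": 0, "travel": [0, 0, 0], "angular": [0, 0, 0]},
    {"jaw": 0, "travel": [0, 0, 0], "angular": [0, 0, 0]},
  ],
)

```text
time: 8.78
eef_pos: [0.6815, 0.065, 0.2586]
tcp_rot: [-3.137, 0.0, 2.107]
force: [0.7, -0.3, -2.1]
grip_width: 0.0114
```

Run:
```python
from h import *
s=read_state(); r,p=cur(s); print(s["time"],s["grip_width"],p,s["tcp_rot"], s["force"],s["ft_torque"],s["q"])
for n in ["wrist"]:
    c=read_camera(n); save(c,n+"5"); np.save(n+"5.npy",c,allow_pickle=True)
```

```text
8.775 0.011404706050021753 [0.68154905 0.06495114 0.25864661] [-3.13688972e+00  3.70168262e-04  2.10692998e+00] [ 0.7491578  -0.2989165  -2.07924276] [-0.02420371  0.03018988 -0.01203524] [-0.00506342  0.43557512  1.19286684 -0.00274401  1.51699107 -0.54104337]
```

View pics/wrist5.png

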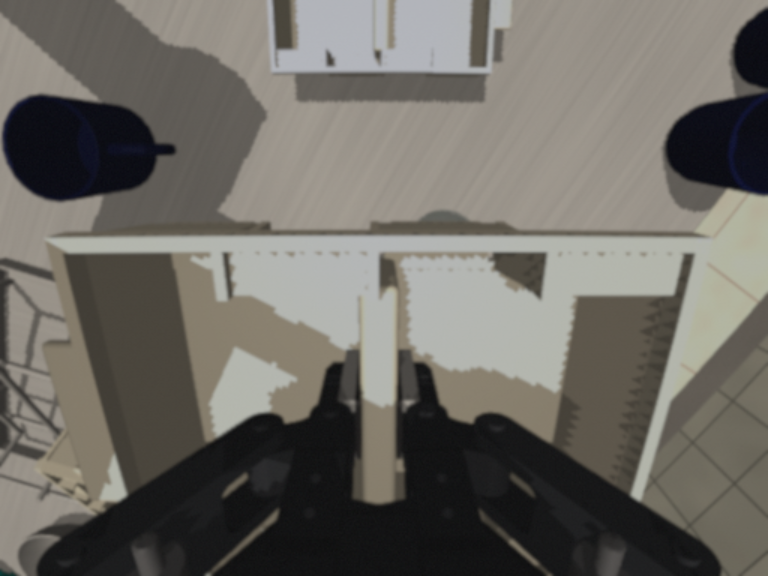

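arm_command(
  rows=[
    {"jaw": 0, "travel": [0.04, 0, -0.01], "angular": [-0.001, 0, 0.0]},
    {"jaw": 0, "travel": [0.04, 0, -0.01], "angular": [-0.002, 0, 0]},
    {"jaw": 0, "travel": [0.02, 0, -0.01], "angular": [-0.002, 0, 0]},
    {"jaw": 0, "travel": [0, 0, 0], "angular": [0, 0, 0]},
    {"jaw": 0, "travel": [0, 0, 0], "angular": [0, 0, 0]},
    {"jaw": 0, "travel": [0, 0, 0], "angular": [0, 0, 0]},
  ],
)

```text
time: 9.57
eef_pos: [0.6319, 0.1495, 0.2885]
tcp_rot: [3.14, 0.002, 2.105]
force: [0.3, 0.7, -2.2]
grip_width: 0.0115
```

Run:
```python
from h import *
s=read_state(); r,p=cur(s); print(s["time"],s["grip_width"],p,s["tcp_rot"], s["force"],s["ft_torque"],s["q"])
for n in ["wrist"]:
    c=read_camera(n); save(c,n+"6"); np.save(n+"6.npy",c,allow_pickle=True)
cv2.imwrite("pics/w6c.png",cv2.resize(c["color"][:,:,::-1][0:150,150:360],None,fx=3.8,fy=3.8,interpolation=cv2.INTER_CUBIC))
```

```text
9.575 0.011463838615138434 [0.63188757 0.14954551 0.28849851] [3.14000752e+00 1.64083646e-03 2.10548192e+00] [ 0.29895441  0.72745408 -2.24335806] [-0.03320663 -0.0259243  -0.02755122] [ 1.25801325e-01  3.66355768e-01  1.23136564e+00 -8.75714805e-04
  1.54176442e+00 -4.08861071e-01]
```

View pics/w6c.png

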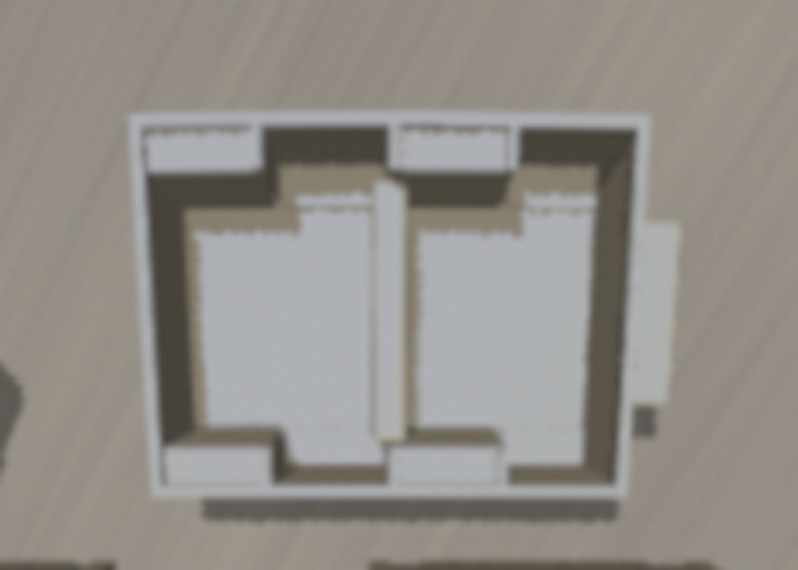

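Run:
```python
from h import *
np.set_printoptions(precision=4,suppress=True)
c=np.load("wrist6.npy",allow_pickle=True).item()
px=np.array([[128,115],[650,115],[627,497],[154,497],[682,224],[666,404]],float)
uv=(px+.5)/3.8-.5+[150,0]
ob=[(-85,62,54),(85,62,54),(85,-62,54),(-85,-62,54),(99,30,50),(99,-30,50)]
for fr,zf in ((False,0.),(False,None),(True,None)):
    x,e,T=fit(c,ob,uv,[.58,.238,0,.54],slope=0,free=fr,zfix=zf); print(x); print(np.round(e,1).tolist())
    if zf==0: img=overlay(c,(T[0].as_matrix(),T[1]))
# held tray: fit rim far corners; tool-relative model
r,p=R.from_euler("xyz",read_state()["tcp_rot"]),read_state()["eef_pos"]
Rt=R.from_matrix(np.c_[-r.as_matrix()[:,1],-r.as_matrix()[:,0],-r.as_matrix()[:,2]])
A=p-Rt.apply([.0006,-.0002,.0103]); print(A,Rt.as_euler("xyz"))
img=overlay(c,(Rt.as_matrix(),A),img=img,col=(0,200,0))
cv2.imwrite("pics/w6o.png",img)
```

```text
[ 0.5791  0.2385 -0.0015  0.5355  0.      0.    ]
[[0.1, -0.1], [-0.1, -0.0], [-0.2, 0.2], [-0.5, 0.2], [0.0, -0.5], [0.8, 0.3]]
[ 0.5791  0.2386 -0.0012  0.5354  0.      0.    ]
[[0.4, 0.0], [-0.2, 0.1], [-0.3, 0.0], [-0.3, 0.1], [-0.2, -0.4], [0.7, 0.2]]
[ 0.5783  0.2393 -0.0013  0.5362  0.0222  0.0094]
[[0.1, -0.1], [-0.0, 0.1], [-0.5, -0.1], [0.0, 0.2], [-0.1, -0.4], [0.5, 0.2]]
[0.6325 0.1498 0.2782] [ 0.0015  0.0016 -2.6069]
```

View pics/w6o.png

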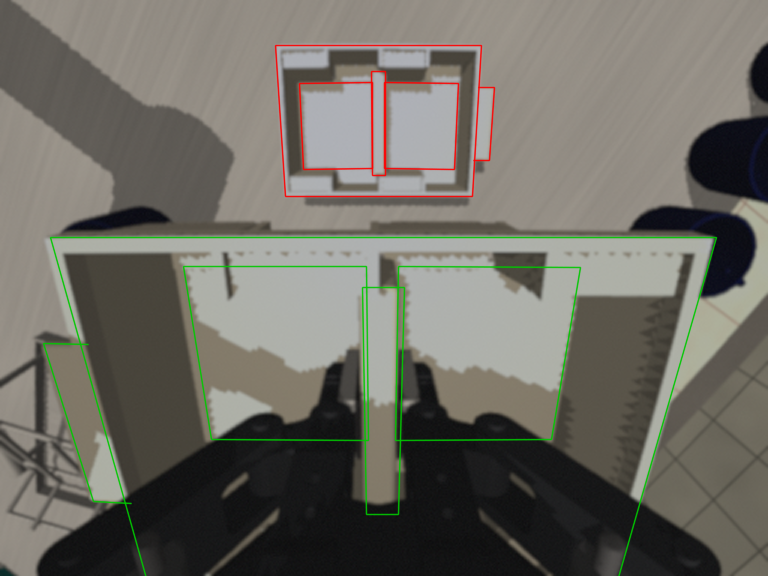

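Run:
```python
from h import *
B=np.array([.579,.2385,0]); Rg=toolR(trayR(.5355+np.pi),-1)
e=plan(B+[0,0,.20],Rg,jaw=0)
plan(B+[0,0,.085],Rg,jaw=0,start=e,n=4)
```

```text
{"jaw":0,"travel":[0.0345, -0.0001, 0.0295],"angular":[0.0005, 0.0005, -0.0003]},
{"jaw":0,"travel":[0.0345, -0.0001, 0.0294],"angular":[0.0005, 0.0005, -0.0003]},
{"jaw":0,"travel":[0.0344, -0.0, 0.0295],"angular":[0.0005, 0.0005, -0.0003]},
n 3 end err mm [0.05 0.02 0.01] ang 0.0002
{"jaw":0,"travel":[0.0, -0.0, 0.0288],"angular":[0.0, -0.0, 0.0]},
{"jaw":0,"travel":[0.0, -0.0, 0.0287],"angular":[0.0, -0.0, 0.0]},
{"jaw":0,"travel":[0.0, -0.0, 0.0288],"angular":[0.0, -0.0, 0.0]},
{"jaw":0,"travel":[0.0, -0.0001, 0.0287],"angular":[0.0, -0.0, 0.0]},
n 4 end err mm [-0.03 -0.03  0.01] ang 0.0002
```

arm_command(
  rows=[
    {"jaw": 0, "travel": [0.0345, 0, 0.0295], "angular": [0.0005, 0.0005, 0]},
    {"jaw": 0, "travel": [0.0345, 0, 0.0295], "angular": [0.0005, 0.0005, 0]},
    {"jaw": 0, "travel": [0.0345, 0, 0.0295], "angular": [0.0005, 0.0005, 0]},
    {"jaw": 0, "travel": [0, 0, 0.029], "angular": [0, 0, 0]},
    {"jaw": 0, "travel": [0, 0, 0.029], "angular": [0, 0, 0]},
    {"jaw": 0, "travel": [0, 0, 0.029], "angular": [0, 0, 0]},
    {"jaw": 0, "travel": [0, 0, 0.023], "angular": [0, 0, 0]},
    {"jaw": 0, "travel": [0, 0, 0], "angular": [0, 0, 0]},
    {"jaw": 0, "travel": [0, 0, 0], "angular": [0, 0, 0]},
  ],
)

```text
time: 10.75
eef_pos: [0.5799, 0.2399, 0.0914]
tcp_rot: [3.139, 0.0, 2.107]
force: [0.9, -0.4, -1.4]
grip_width: 0.0112
```

Run:
```python
from h import *
np.set_printoptions(precision=4,suppress=True)
B=np.array([.579,.2385,0]); Rb=trayR(.5355)
s=read_state(); r,p=cur(s); print(Rb.inv().apply(p-B),(r.inv()*toolR(trayR(.5355+np.pi),-1)).as_rotvec(),s["force"],s["ft_torque"])
M=r.as_matrix();Rt=R.from_matrix(np.c_[-M[:,1],-M[:,0],-M[:,2]])
c=read_camera("side"); np.save("side7.npy",c)
A=p-Rt.apply([0,0,.0103])
img=overlay(c,(Rt.as_matrix(),A),scale=1.5,col=(0,200,0)); img=overlay(c,(Rb.as_matrix(),B),img=img)
cv2.imwrite("pics/s7.png",cv2.resize(img[380:520,140:330],None,fx=4,fy=4))
```

```text
[0.0014 0.0007 0.0914] [0.0027 0.0004 0.0003] [ 0.8656 -0.4067 -1.4451] [ 0.0026 -0.0379 -0.0267]
```

View pics/s7.png

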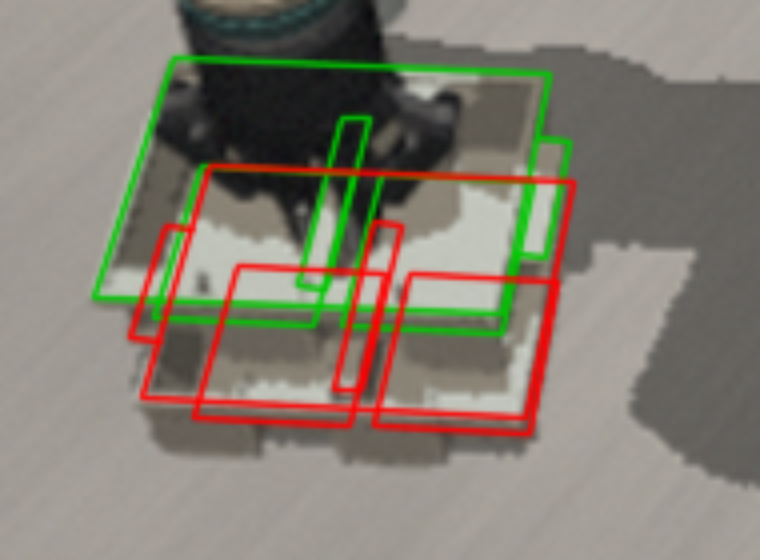

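arm_command(
  rows=[
    {"jaw": 0, "travel": [-0.0007, -0.0014, 0.01], "angular": [0.0025, 0, 0]},
    {"jaw": 0, "travel": [0, 0, 0.008], "angular": [0, 0, 0]},
    {"jaw": 0, "travel": [0, 0, 0.007], "angular": [0, 0, 0]},
    {"jaw": 0, "travel": [0, 0, 0], "angular": [0, 0, 0]},
    {"jaw": 0, "travel": [0, 0, 0], "angular": [0, 0, 0]},
    {"jaw": 0, "travel": [0, 0, 0], "angular": [0, 0, 0]},
  ],
)

```text
time: 11.55
eef_pos: [0.5783, 0.2387, 0.066]
tcp_rot: [-3.141, 0.0, 2.107]
force: [0.2, -0.1, -2.9]
grip_width: 0.0111
```

```bash
cat > rep.py <<'E'
from h import *
import sys
np.set_printoptions(precision=4,suppress=True)
s_=int(sys.argv[1])
B=np.array([.579,.2385,0]); Rb=trayR(.5355)
s=read_state(); r,p=cur(s); print(s["time"],Rb.inv().apply(p-B),(r.inv()*toolR(trayR(.5355+(np.pi if s_<0 else 0)),s_)).as_rotvec(),s["force"],s["ft_torque"])
E
python3 rep.py -1
```

```text
11.55 [-0.0005  0.0006  0.066 ] [-0.0005  0.0001  0.0007] [ 0.1605 -0.1314 -2.9236] [0.0135 0.0228 0.0116]
```

arm_command(
  rows=[
    {"jaw": 0, "travel": [-0.0005, 0.0005, 0.0015], "angular": [0, 0, 0]},
    {"jaw": 0, "travel": [0, 0, 0.0015], "angular": [0, 0, 0]},
    {"jaw": 0, "travel": [0, 0, 0], "angular": [0, 0, 0]},
    {"jaw": 0, "travel": [0, 0, 0], "angular": [0, 0, 0]},
  ],
)

```text
time: 12.05
eef_pos: [0.5787, 0.2385, 0.0627]
tcp_rot: [-3.14, -0.0, 2.107]
force: [-0.1, 0.0, -2.0]
grip_width: 0.0112
```

```bash
python3 rep.py -1
```

```text
12.05 [-0.0003  0.0001  0.0627] [-0.0012 -0.0001  0.0007] [-0.089   0.0066 -1.9594] [-0.0275 -0.0106  0.0218]
```

arm_command(
  rows=[
    {"jaw": 0, "travel": [0, 0, 0.001], "angular": [0, 0, 0]},
    {"jaw": 0, "travel": [0, 0, 0.001], "angular": [0, 0, 0]},
    {"jaw": 0, "travel": [0, 0, 0], "angular": [0, 0, 0]},
    {"jaw": 0, "travel": [0, 0, 0], "angular": [0, 0, 0]},
  ],
)

```text
time: 12.55
eef_pos: [0.5787, 0.2385, 0.0607]
tcp_rot: [-3.14, -0.0, 2.107]
force: [-0.7, -0.5, -2.3]
grip_width: 0.0117
```

```bash
python3 rep.py -1
```

```text
12.55 [-0.0002  0.0001  0.0607] [-0.0011 -0.      0.0007] [-0.7111 -0.5241 -2.2725] [ 0.011  -0.0624 -0.0196]
```

arm_command(
  rows=[
    {"jaw": 0, "travel": [0, 0, 0.001], "angular": [0, 0, 0]},
    {"jaw": 0, "travel": [0, 0, 0], "angular": [0, 0, 0]},
    {"jaw": 0, "travel": [0, 0, 0.001], "angular": [0, 0, 0]},
    {"jaw": 0, "travel": [0, 0, 0], "angular": [0, 0, 0]},
    {"jaw": 0, "travel": [0, 0, 0], "angular": [0, 0, 0]},
  ],
)

```text
time: 13.18
eef_pos: [0.5788, 0.2385, 0.0601]
tcp_rot: [-3.141, 0.0, 2.107]
force: [-2.2, -1.0, 6.6]
grip_width: 0.0109
```

```bash
python3 rep.py -1
```

```text
13.175 [-0.0001  0.0001  0.0601] [-0.0003  0.0003  0.0008] [-2.1903 -0.9925  6.5524] [-0.1284  0.3868  0.0381]
```

arm_command(
  rows=[
    {"jaw": 0, "travel": [0, 0, -0.0007], "angular": [0, 0, 0]},
    {"jaw": 0.15, "travel": [0, 0, 0], "angular": [0, 0, 0]},
    {"jaw": 0.25, "travel": [0, 0, 0], "angular": [0, 0, 0]},
    {"jaw": 0.4, "travel": [0, 0, 0], "angular": [0, 0, 0]},
    {"jaw": 0.5, "travel": [0, 0, 0], "angular": [0, 0, 0]},
    {"jaw": 0.5, "travel": [0, 0, 0], "angular": [0, 0, 0]},
  ],
)

```text
time: 13.92
eef_pos: [0.5787, 0.2385, 0.0593]
tcp_rot: [-3.14, -0.0, 2.107]
force: [0.2, 0.6, 1.0]
grip_width: 0.0429
```

```bash
python3 rep.py -1
python3 - <<'E'
from h import *
c=read_camera("wrist"); save(c,"w8"); print(read_state()["grip_width"])
c=read_camera("side"); np.save("side8.npy",c)
cv2.imwrite("pics/s8.png",cv2.resize(c["color"][:,:,::-1][250:345,90:220],None,fx=6,fy=6,interpolation=cv2.INTER_CUBIC))
E
```

```text
13.925 [-0.0003  0.0001  0.0593] [-0.0013 -0.      0.0007] [0.2248 0.6463 0.9566] [-0.0202 -0.0005  0.0111]
0.042612170259927015
```

View pics/w8.png

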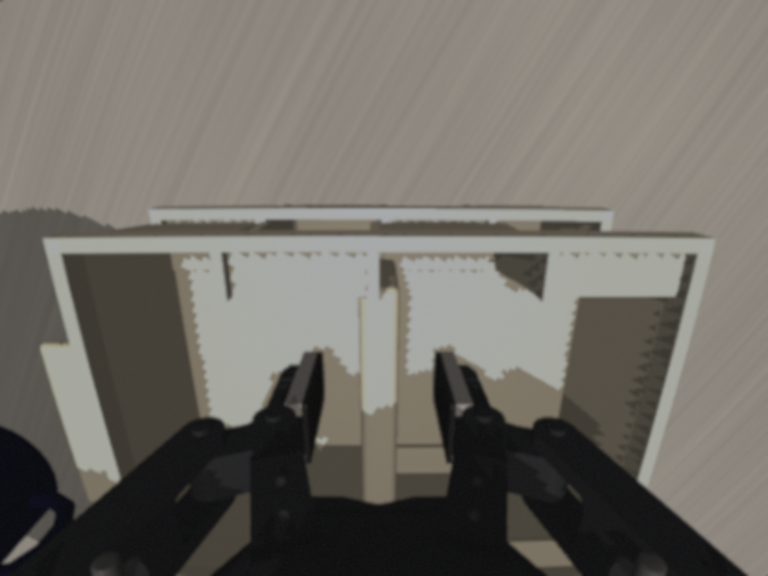

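View pics/s8.png

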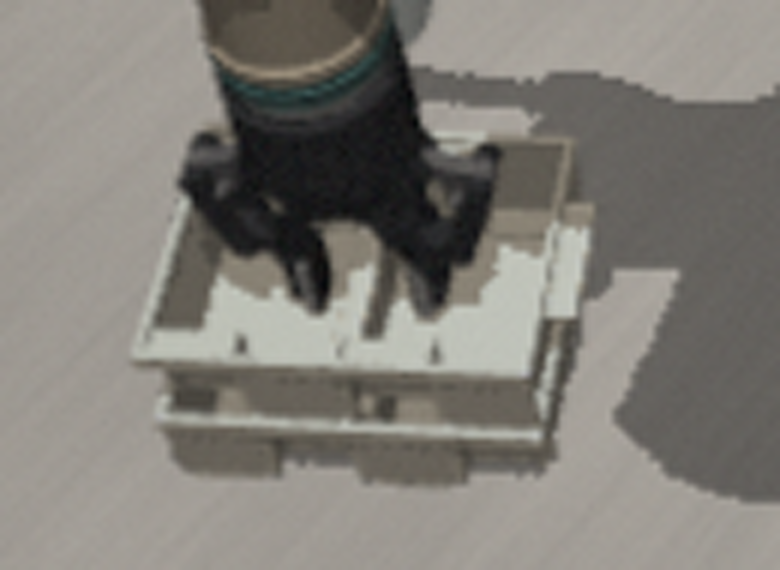

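Run:
```python
from h import *
r,p=cur(); e=plan(p+[0,0,.2],r,jaw=.5)
Rt=trayR(1.803,np.pi/6); Bp=np.array([.596,-.215,.085]); Rg=toolR(Rt,1)
v=Bp+Rt.apply([0,0,.2]); print(v,Rg.as_euler("xyz"))
e=plan(v,Rg,start=e)
```

```text
{"jaw":0.5,"travel":[0.0, -0.0001, -0.05],"angular":[0.0, 0.0, 0.0]},
{"jaw":0.5,"travel":[0.0, -0.0, -0.05],"angular":[0.0, 0.0, 0.0]},
{"jaw":0.5,"travel":[0.0, -0.0001, -0.05],"angular":[0.0, 0.0, 0.0]},
{"jaw":0.5,"travel":[0.0, -0.0, -0.05],"angular":[0.0, 0.0, 0.0]},
n 4 end err mm [0.04 0.02 0.  ] ang 0.0
[ 0.61901226 -0.31231616  0.25820508] [ 2.61799388  0.         -2.90938898]
{"jaw":1,"travel":[-0.0449, -0.0224, 0.0001],"angular":[-0.0411, 0.03, -0.1124]},
{"jaw":1,"travel":[-0.0421, -0.0273, -0.0022],"angular":[-0.0411, 0.03, -0.1124]},
{"jaw":1,"travel":[-0.0387, -0.0317, -0.0046],"angular":[-0.0411, 0.03, -0.1124]},
{"jaw":1,"travel":[-0.0347, -0.0356, -0.0071],"angular":[-0.0411, 0.03, -0.1124]},
{"jaw":1,"travel":[-0.0302, -0.0389, -0.0096],"angular":[-0.0411, 0.03, -0.1124]},
{"jaw":1,"travel":[-0.0254, -0.0416, -0.0121],"angular":[-0.0411, 0.03, -0.1124]},
{"jaw":1,"travel":[-0.0202, -0.0436, -0.0146],"angular":[-0.0411, 0.03, -0.1124]},
{"jaw":1,"travel":[-0.0148, -0.0449, -0.0169],"angular":[-0.0411, 0.03, -0.1124]},
{"jaw":1,"travel":[-0.0091, -0.0455, -0.0191],"angular":[-0.0411, 0.03, -0.1124]},
{"jaw":1,"travel":[-0.0034, -0.0454, -0.0212],"angular":[-0.0411, 0.03, -0.1124]},
{"jaw":1,"travel":[0.0023, -0.0445, -0.023],"angular":[-0.0411, 0.03, -0.1124]},
n 11 end err mm [-0.02  0.04 -0.  ] ang 0.0004
```

arm_command(
  rows=[
    {"jaw": 0.5, "travel": [0, 0, -0.01], "angular": [0, 0, 0]},
    {"jaw": 0.5, "travel": [0, 0, -0.03], "angular": [0, 0, 0]},
    {"jaw": 0.5, "travel": [0, 0, -0.05], "angular": [0, 0, 0]},
    {"jaw": 0.5, "travel": [0, 0, -0.055], "angular": [0, 0, 0]},
    {"jaw": 0.5, "travel": [0, 0, -0.055], "angular": [0, 0, 0]},
  ],
)

```text
time: 14.65
eef_pos: [0.5787, 0.2385, 0.262]
tcp_rot: [-3.141, 0.0, 2.107]
force: [0.6, -0.3, -0.7]
grip_width: 0.0423
```

arm_command(
  rows=[
    {"jaw": 1, "travel": [-0.045, -0.0225, 0], "angular": [-0.041, 0.03, -0.1125]},
    {"jaw": 1, "travel": [-0.042, -0.0275, -0.002], "angular": [-0.041, 0.03, -0.1125]},
    {"jaw": 1, "travel": [-0.0385, -0.0315, -0.0045], "angular": [-0.041, 0.03, -0.1125]},
    {"jaw": 1, "travel": [-0.0345, -0.0355, -0.007], "angular": [-0.041, 0.03, -0.1125]},
    {"jaw": 1, "travel": [-0.03, -0.039, -0.0095], "angular": [-0.041, 0.03, -0.1125]},
    {"jaw": 1, "travel": [-0.0255, -0.0415, -0.012], "angular": [-0.041, 0.03, -0.1125]},
    {"jaw": 1, "travel": [-0.02, -0.0435, -0.0145], "angular": [-0.041, 0.03, -0.1125]},
    {"jaw": 1, "travel": [-0.015, -0.045, -0.017], "angular": [-0.041, 0.03, -0.1125]},
    {"jaw": 1, "travel": [-0.009, -0.0455, -0.019], "angular": [-0.041, 0.03, -0.1125]},
    {"jaw": 1, "travel": [-0.0035, -0.0455, -0.021], "angular": [-0.041, 0.03, -0.1125]},
    {"jaw": 1, "travel": [0.0025, -0.0445, -0.023], "angular": [-0.041, 0.03, -0.1125]},
    {"jaw": 1, "travel": [0, 0, 0], "angular": [0, 0, 0]},
  ],
)

```text
time: 16.15
eef_pos: [0.6188, -0.3168, 0.254]
tcp_rot: [2.618, -0.003, -2.913]
force: [-0.4, 0.9, -0.2]
grip_width: 0.0851
```

Run:
```python
from h import *
s=read_state(); print(s["time"],s["eef_pos"],s["tcp_rot"],s["q"])
c=read_camera("wrist"); save(c,"w9"); np.save("wrist9.npy",c)
c=read_camera("side"); np.save("side9.npy",c)
cv2.imwrite("pics/s9.png",cv2.resize(c["color"][:,:,::-1][250:345,90:220],None,fx=6,fy=6,interpolation=cv2.INTER_CUBIC))
```

```text
16.15 [ 0.61878767 -0.31675538  0.25400339] [ 2.61810529e+00 -2.61995178e-03 -2.91281529e+00] [-0.72610337  0.68865721  0.86530406  0.322369    2.00851719 -2.45008334]
```

View pics/w9.png

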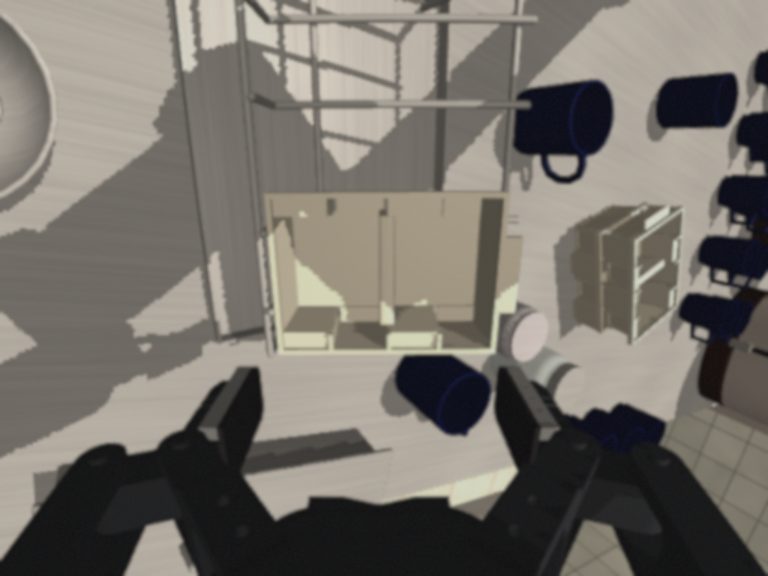

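View pics/s9.png

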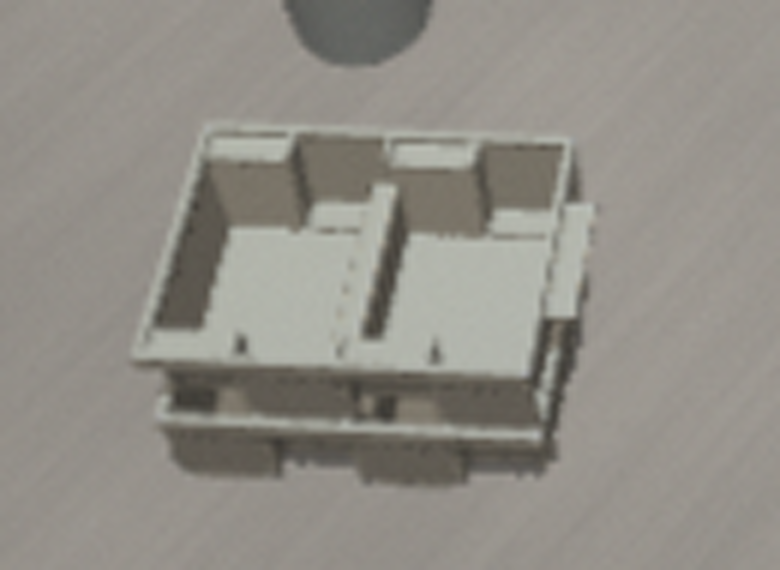

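Run:
```python
from h import *
np.set_printoptions(precision=4,suppress=True)
c=np.load("side9.npy",allow_pickle=True).item()
px=np.array([[205,124],[572,134],[536,378],[134,360],[596,206],[578,318]],float)
uv=(px+.5)/6-.5+[90,250]
ob=[(-85,62,54),(85,62,54),(85,-62,54),(-85,-62,54),(99,30,50),(99,-30,50)]
ob=np.array([(-85,62),(85,62),(85,-62),(-85,-62),(99,30),(99,-30)])
# A frame: x toward image right; near edge = -y of A? base +y near => A -y near
ob=np.c_[ob,[54,54,54,54,50,50]]
for fr in (False,True):
    x,e,T=fit(c,ob,uv,[.58,.238,.05,.5355+np.pi],slope=0,free=fr); print(x, np.round(e,1).tolist())
c=np.load("wrist9.npy",allow_pickle=True).item()
im=c["color"][:,:,::-1][115:245,165:360]
cv2.imwrite("pics/w9c.png",cv2.resize(im,None,fx=4,fy=4,interpolation=cv2.INTER_CUBIC))
```

```text
[0.5797 0.2397 0.0481 3.6893 0.     0.    ] [[-0.0, 0.2], [0.7, 0.5], [-0.7, -0.3], [-0.1, 0.3], [0.3, -0.7], [-0.1, -0.1]]
[0.5852 0.2371 0.0419 3.7003 0.014  0.0278] [[-0.4, -0.2], [0.4, 0.6], [-0.3, -0.1], [0.3, 0.1], [0.1, -0.5], [-0.0, 0.1]]
```

View pics/w9c.png

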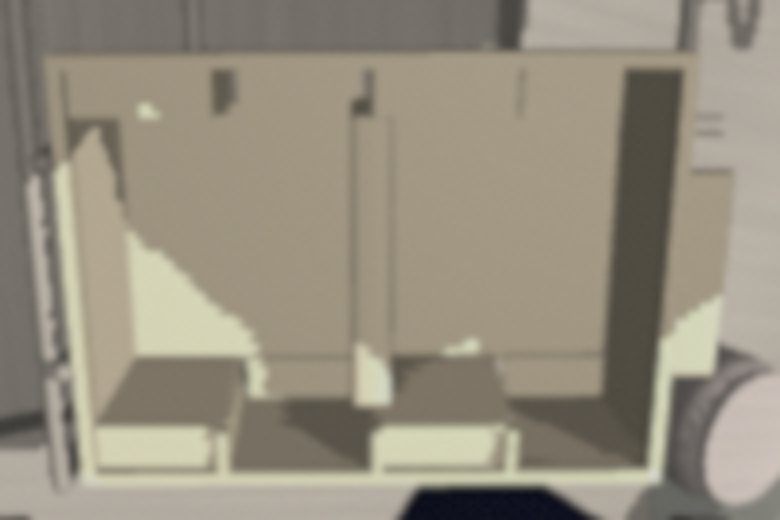

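Run:
```python
from h import *
np.set_printoptions(precision=4,suppress=True)
c=np.load("wrist9.npy",allow_pickle=True).item()
px=np.array([[45,57],[697,52],[657,486],[83,488],[735,172],[715,375],[355,118],[391,118],[353,405],[392,405]],float)
uv=(px+.5)/4-.5+[165,115]
ob=[(-85,62,54),(85,62,54),(85,-62,54),(-85,-62,54),(99,30,50),(99,-30,50),(-6,44,40),(6,44,40),(-6,-44,40),(6,-44,40)]
for fr in (True,False):
    x,e,T=fit(c,ob,uv,[.6,-.215,.085,1.8],free=fr); print(x); print(np.round(e,1).tolist())
cv2.imwrite("pics/w9o.png",overlay(c,(T[0].as_matrix(),T[1])))
Rt,Bp=T; Rg=toolR(Rt,1)
e=plan(Bp+Rt.apply([0,0,.056]),Rg)
```

```text
[ 0.6023 -0.2131  0.0847  1.8065 -0.0085  0.0009]
[[0.1, 0.2], [0.4, 0.4], [0.7, -1.0], [0.4, -0.5], [-0.1, -0.1], [-0.4, 0.2], [-1.4, -0.5], [0.5, -0.6], [-0.4, 1.1], [-0.2, 1.0]]
[ 0.6019 -0.2133  0.0848  1.8066  0.      0.    ]
[[-0.0, 0.3], [0.5, 0.5], [0.6, -1.1], [0.4, -0.7], [-0.0, -0.0], [-0.5, 0.2], [-1.4, -0.5], [0.5, -0.6], [-0.4, 1.0], [-0.2, 0.9]]
{"jaw":1,"travel":[-0.0022, 0.0002, 0.0478],"angular":[-0.0, 0.0005, -0.0011]},
{"jaw":1,"travel":[-0.0022, 0.0003, 0.0478],"angular":[-0.0, 0.0005, -0.0011]},
{"jaw":1,"travel":[-0.0022, 0.0002, 0.0479],"angular":[-0.0, 0.0005, -0.0011]},
n 3 end err mm [-0.    0.03 -0.02] ang 0.0001
```

View pics/w9o.png

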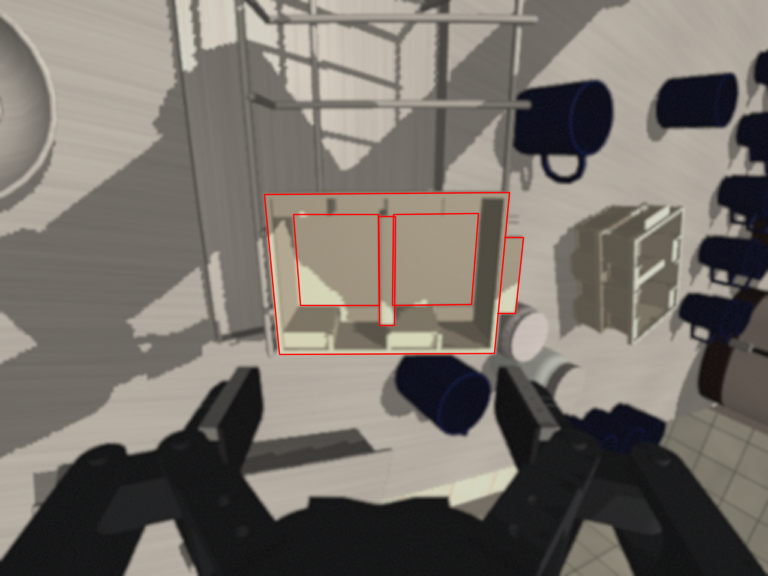

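arm_command(
  rows=[
    {"jaw": 1, "travel": [-0.002, 0, 0.048], "angular": [0, 0, -0.001]},
    {"jaw": 1, "travel": [-0.002, 0, 0.048], "angular": [0, 0.001, -0.001]},
    {"jaw": 1, "travel": [-0.002, 0, 0.048], "angular": [0, 0, -0.001]},
    {"jaw": 1, "travel": [0, 0, 0], "angular": [0, 0, 0]},
    {"jaw": 1, "travel": [0, 0, 0], "angular": [0, 0, 0]},
    {"jaw": 1, "travel": [0, 0, 0], "angular": [0, 0, 0]},
  ],
)

```text
time: 17.0
eef_pos: [0.6093, -0.2417, 0.1354]
tcp_rot: [2.623, 0.004, -2.906]
force: [-0.5, -0.4, -0.2]
grip_width: 0.0856
```

Run:
```python
from h import *
Rt=trayR(1.8066,np.pi/6); A=np.array([.6019,-.2133,.0848])
s=read_state(); r,p=cur(s); print(Rt.inv().apply(p-A), s["force"],(r.inv()*toolR(Rt,1)).as_rotvec(),s["q"])
c=read_camera("wrist"); cv2.imwrite("pics/w10.png",overlay(c,(Rt.as_matrix(),A)))
```

```text
[-0.00016306 -0.00056512  0.05850158] [-0.52044342 -0.35549482 -0.23305663] [-0.00534099  0.00335884  0.00224464] [-0.66075983  0.65889137  1.21327084  0.31917044  1.68070102 -2.50013253]
```

View pics/w10.png

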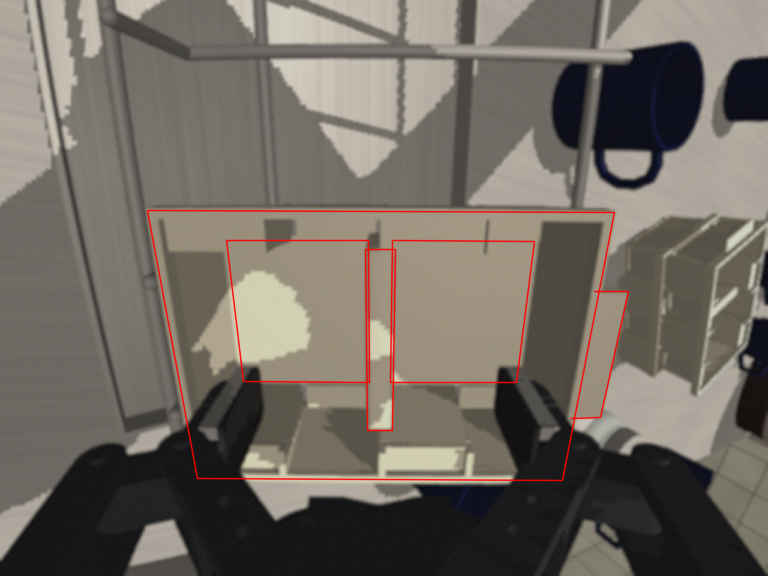

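arm_command(
  rows=[
    {"jaw": 1, "travel": [0, 0, 0.016], "angular": [-0.005, 0.003, 0.002]},
    {"jaw": 1, "travel": [0, 0, 0.016], "angular": [0, 0, 0]},
    {"jaw": 1, "travel": [0, 0, 0.015], "angular": [0, 0, 0]},
    {"jaw": 1, "travel": [0, 0, 0], "angular": [0, 0, 0]},
    {"jaw": 1, "travel": [0, 0, 0], "angular": [0, 0, 0]},
  ],
)

```text
time: 17.68
eef_pos: [0.6026, -0.2174, 0.0923]
tcp_rot: [2.614, -0.003, -2.905]
force: [0.5, 0.0, -0.2]
grip_width: 0.0853
```

arm_command(
  rows=[
    {"jaw": 0.4, "travel": [0, 0, 0], "angular": [0, 0, 0]},
    {"jaw": 0.1, "travel": [0, 0, 0], "angular": [0, 0, 0]},
    {"jaw": 0, "travel": [0, 0, 0], "angular": [0, 0, 0]},
    {"jaw": 0, "travel": [0, 0, 0], "angular": [0, 0, 0]},
    {"jaw": 0, "travel": [0, 0, 0], "angular": [0, 0, 0]},
    {"jaw": 0, "travel": [0, 0, 0], "angular": [0, 0, 0]},
  ],
  grip_force=45,
)

```text
time: 18.42
eef_pos: [0.6024, -0.2174, 0.0926]
tcp_rot: [2.614, -0.003, -2.905]
force: [0.1, 0.6, 2.0]
grip_width: 0.0115
```

Run:
```python
from h import *
Rt=trayR(1.8066,np.pi/6); A=np.array([.6019,-.2133,.0848])
s=read_state(); r,p=cur(s); print(s["grip_width"],Rt.inv().apply(p-A), s["force"],(r.inv()*toolR(Rt,1)).as_rotvec(),s["q"])
r2=r;p2=p+Rt.apply([0,0,.14])
e=plan(p2,r,jaw=0,vmax=.03)
e=plan(e[1]+[0,0,.08],r,jaw=0,n=2,start=e)
B=np.array([.579,.2385,0]); Rg=toolR(trayR(.5355),1)
e=plan(B+Rg.apply([-.1,0,0])+[0,0,.32],Rg,start=e,jaw=0)
```

```text
0.011543710324547929 [0.00030455 0.00047546 0.00879543] [0.06593139 0.63084866 2.04237292] [ 0.00384171 -0.00260651 -0.00111475] [-0.64106467  0.67145554  1.3066438   0.32566364  1.58529966 -2.5127951 ]
{"jaw":0,"travel":[0.0001, 0.0001, -0.028],"angular":[0.0, 0.0, 0.0]},
{"jaw":0,"travel":[0.0, 0.0001, -0.028],"angular":[0.0, 0.0, 0.0]},
{"jaw":0,"travel":[0.0001, 0.0001, -0.028],"angular":[0.0, 0.0, 0.0]},
{"jaw":0,"travel":[0.0001, 0.0001, -0.028],"angular":[0.0, 0.0, 0.0]},
{"jaw":0,"travel":[0.0001, 0.0001, -0.028],"angular":[0.0, 0.0, 0.0]},
n 5 end err mm [-0.03 -0.04 -0.02] ang 0.0
{"jaw":0,"travel":[0.0001, 0.0201, -0.0346],"angular":[0.0, 0.0, 0.0]},
{"jaw":0,"travel":[0.0001, 0.0202, -0.0345],"angular":[0.0, 0.0, 0.0]},
n 2 end err mm [ 0.01  0.05 -0.01] ang 0.0
{"jaw":0,"travel":[-0.0126, 0.0421, 0.0211],"angular":[0.0502, -0.0375, 0.1377]},
{"jaw":0,"travel":[-0.0059, 0.0444, 0.0193],"angular":[0.0502, -0.0375, 0.1377]},
{"jaw":0,"travel":[0.0011, 0.0457, 0.0171],"angular":[0.0502, -0.0375, 0.1377]},
{"jaw":0,"travel":[0.0079, 0.0458, 0.0147],"angular":[0.0502, -0.0375, 0.1377]},
{"jaw":0,"travel":[0.0147, 0.0449, 0.0119],"angular":[0.0502, -0.0375, 0.1377]},
{"jaw":0,"travel":[0.0212, 0.043, 0.0091],"angular":[0.0502, -0.0375, 0.1377]},
{"jaw":0,"travel":[0.0271, 0.0401, 0.006],"angular":[0.0502, -0.0375, 0.1377]},
{"jaw":0,"travel":[0.0326, 0.0361, 0.003],"angular":[0.0502, -0.0375, 0.1377]},
{"jaw":0,"travel":[0.0374, 0.0314, 0.0],"angular":[0.0502, -0.0375, 0.1377]},
n 9 end err mm [-0.06  0.01  0.05] ang 0.0004
```

arm_command(
  rows=[
    {"jaw": 0, "travel": [0, 0, -0.01], "angular": [0, 0, 0]},
    {"jaw": 0, "travel": [0, 0, -0.02], "angular": [0, 0, 0]},
    {"jaw": 0, "travel": [0, 0, -0.03], "angular": [0, 0, 0]},
    {"jaw": 0, "travel": [0, 0, -0.03], "angular": [0, 0, 0]},
    {"jaw": 0, "travel": [0, 0, -0.03], "angular": [0, 0, 0]},
    {"jaw": 0, "travel": [0, 0, -0.02], "angular": [0, 0, 0]},
    {"jaw": 0, "travel": [0, 0.02, -0.0345], "angular": [0, 0, 0]},
    {"jaw": 0, "travel": [0, 0.02, -0.0345], "angular": [0, 0, 0]},
    {"jaw": 0, "travel": [0, 0, 0], "angular": [0, 0, 0]},
  ],
)

```text
time: 19.55
eef_pos: [0.6204, -0.287, 0.2963]
tcp_rot: [2.62, 0.002, -2.905]
force: [-0.8, -0.5, -2.7]
grip_width: 0.0116
```

arm_command(
  rows=[
    {"jaw": 0, "travel": [-0.0125, 0.042, 0.021], "angular": [0.05, -0.0375, 0.1375]},
    {"jaw": 0, "travel": [-0.006, 0.0445, 0.0195], "angular": [0.05, -0.0375, 0.1375]},
    {"jaw": 0, "travel": [0.001, 0.0455, 0.017], "angular": [0.05, -0.0375, 0.1375]},
    {"jaw": 0, "travel": [0.008, 0.046, 0.0145], "angular": [0.05, -0.0375, 0.1375]},
    {"jaw": 0, "travel": [0.0145, 0.045, 0.012], "angular": [0.05, -0.0375, 0.1375]},
    {"jaw": 0, "travel": [0.021, 0.043, 0.009], "angular": [0.05, -0.0375, 0.1375]},
    {"jaw": 0, "travel": [0.027, 0.04, 0.006], "angular": [0.05, -0.0375, 0.1375]},
    {"jaw": 0, "travel": [0.0325, 0.036, 0.003], "angular": [0.05, -0.0375, 0.1375]},
    {"jaw": 0, "travel": [0.0375, 0.0315, 0], "angular": [0.05, -0.0375, 0.1375]},
    {"jaw": 0, "travel": [0, 0, 0], "angular": [0, 0, 0]},
    {"jaw": 0, "travel": [0, 0, 0], "angular": [0, 0, 0]},
    {"jaw": 0, "travel": [0, 0, 0], "angular": [0, 0, 0]},
  ],
)

```text
time: 21.05
eef_pos: [0.6307, 0.1501, 0.3188]
tcp_rot: [3.141, -0.001, 2.106]
force: [0.6, 0.9, -3.2]
grip_width: 0.0114
```

```bash
python3 rep.py 1
python3 - <<'E'
from h import *
s=read_state(); print(s["grip_width"],s["q"])
c=read_camera("wrist"); save(c,"w11"); np.save("wrist11.npy",c)
cv2.imwrite("pics/w11c.png",cv2.resize(c["color"][:,:,::-1][0:150,150:360],None,fx=3.8,fy=3.8,interpolation=cv2.INTER_CUBIC))
E
```

```text
21.05 [-0.0007 -0.1023  0.3188] [ 0.0002 -0.001   0.0002] [ 0.6214  0.917  -3.2451] [-0.0187  0.0182  0.022 ]
0.01135354333147869 [ 1.25888164e-01  3.59249906e-01  1.17029942e+00  1.02806459e-03
  1.61229694e+00 -4.09731379e-01]
```

View pics/w11c.png

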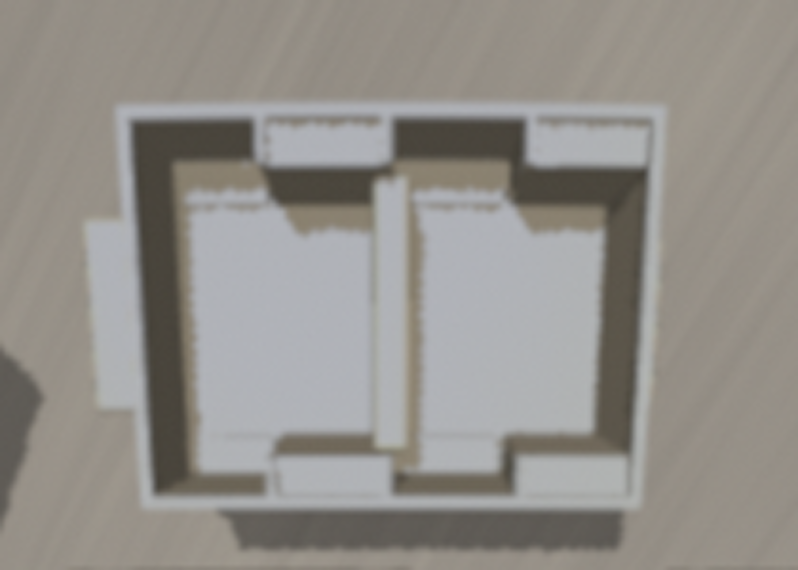

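View pics/w11.png

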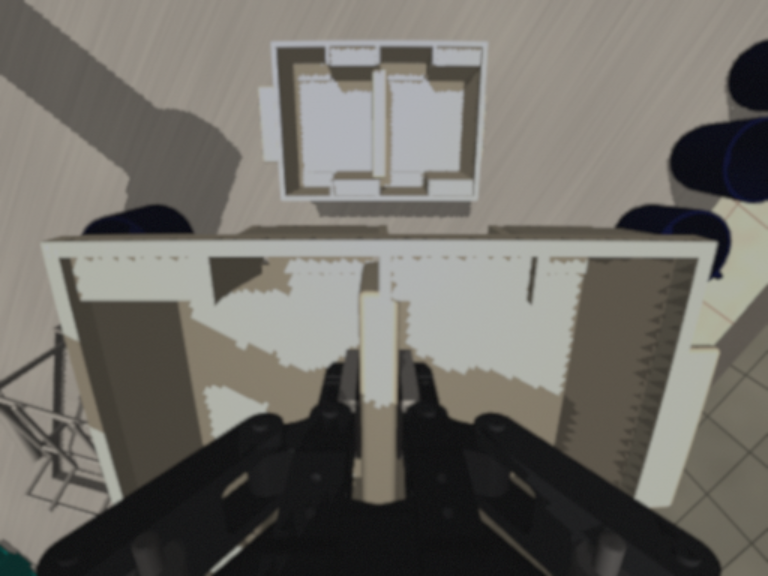

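Run:
```python
from h import *
np.set_printoptions(precision=4,suppress=True)
c=np.load("wrist11.npy",allow_pickle=True).item()
px=np.array([[115,104],[667,104],[640,508],[142,508],[84,220],[98,408]],float)
uv=(px+.5)/3.8-.5+[150,0]
ob=[(85,-62,54),(-85,-62,54),(-85,62,54),(85,62,54),(99,-30,50),(99,30,50)]
for fr,zf in ((True,None),(False,None),(False,.05)):
    x,e,T=fit(c,ob,uv,[.58,.238,.05,.54+np.pi],slope=0,free=fr,zfix=zf); print(x, np.round(e,1).tolist())
img=overlay(c,(T[0].as_matrix(),T[1]))
px=np.array([[42,243],[718,240],[718,346]],float)
uv=(px+.5)/1.5-.5
r,p=cur(); M=r.as_matrix(); Rt=R.from_matrix(np.c_[M[:,1],M[:,0],-M[:,2]]); print(Rt.as_euler("xyz"))
A=p-Rt.apply([0,0,.0093]); print("held",A)
img=overlay(c,(Rt.as_matrix(),A),img=img,col=(0,200,0))
cv2.imwrite("pics/w11o.png",img)
print(((proj(c,Rt.apply(np.array([(-85,62,54),(85,62,54),(99,30,50),(-6,44,40),(6,44,40)])/1000)+A)+.5)*1.5-.5))
```

```text
[ 0.5785  0.2394  0.0496  3.6771 -0.0114  0.0154] [[0.3, 0.3], [0.0, -0.1], [-0.1, 0.1], [0.1, -0.3], [-0.2, -0.5], [-0.1, 0.6]]
[0.5784 0.2387 0.0496 3.6781 0.     0.    ] [[0.4, 0.1], [-0.1, 0.1], [0.1, -0.2], [0.1, -0.1], [-0.3, -0.6], [-0.2, 0.7]]
[0.5785 0.2387 0.05   3.6781 0.     0.    ] [[0.4, 0.1], [-0.0, 0.1], [0.2, -0.1], [0.0, -0.0], [-0.3, -0.6], [-0.3, 0.7]]
[ 0.0009 -0.0008  0.5352]
held [0.6308 0.15   0.3099]
[[ 44.5491 238.4533]
 [717.6905 239.1637]
 [723.3052 345.6438]
 [360.2996 288.4371]
 [401.9502 288.4719]]
```

View pics/w11o.png

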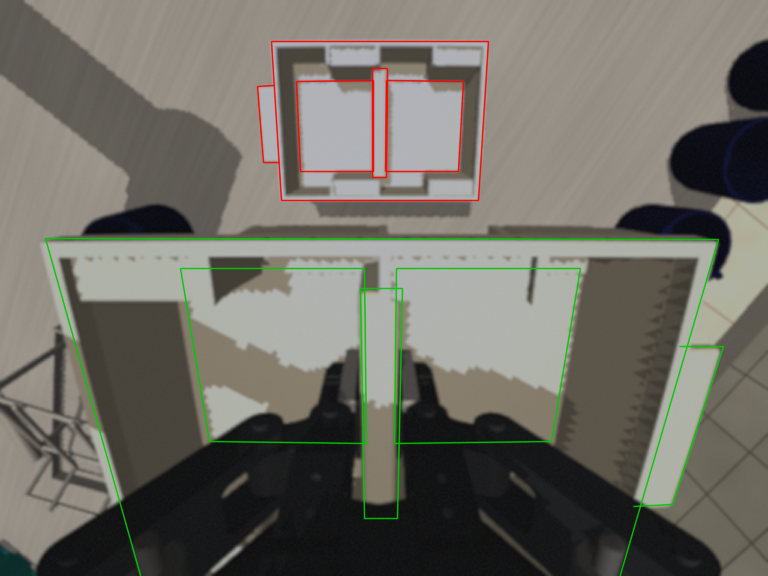

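```bash
python3 - <<'E'
from h import *
Rg=toolR(trayR(.5365),1); B=np.array([.5785,.2387,0])+Rg.apply([.0005,0,0]);
e=plan(B+[0,0,.22],Rg,jaw=0)
plan(B+[0,0,.135],Rg,jaw=0,start=e,n=3)
E
sed -i 's/.5355/.5365/g; s/\[.579,.2385,0\]/[.5785,.2387,0]/' rep.py
```

```text
{"jaw":0,"travel":[0.0345, 0.0001, 0.0331],"angular":[0.0003, -0.0003, -0.0004]},
{"jaw":0,"travel":[0.0344, 0.0, 0.0331],"angular":[0.0003, -0.0003, -0.0004]},
{"jaw":0,"travel":[0.0345, 0.0001, 0.033],"angular":[0.0003, -0.0003, -0.0004]},
n 3 end err mm [-0.03 -0.03  0.02] ang 0.0002
{"jaw":0,"travel":[0.0, 0.0, 0.0283],"angular":[-0.0, -0.0, -0.0]},
{"jaw":0,"travel":[0.0, 0.0, 0.0284],"angular":[-0.0, -0.0, -0.0]},
{"jaw":0,"travel":[0.0, 0.0001, 0.0283],"angular":[-0.0, -0.0, -0.0]},
n 3 end err mm [0.04 0.02 0.02] ang 0.0002
```

arm_command(
  rows=[
    {"jaw": 0, "travel": [0.0345, 0, 0.033], "angular": [0, 0, -0.0005]},
    {"jaw": 0, "travel": [0.0345, 0, 0.033], "angular": [0, 0, -0.0005]},
    {"jaw": 0, "travel": [0.0345, 0, 0.033], "angular": [0, 0, 0]},
    {"jaw": 0, "travel": [0, 0, 0.028], "angular": [0, 0, 0]},
    {"jaw": 0, "travel": [0, 0, 0.028], "angular": [0, 0, 0]},
    {"jaw": 0, "travel": [0, 0, 0.028], "angular": [0, 0, 0]},
    {"jaw": 0, "travel": [0, 0, 0], "angular": [0, 0, 0]},
    {"jaw": 0, "travel": [0, 0, 0], "angular": [0, 0, 0]},
    {"jaw": 0, "travel": [0, 0, 0], "angular": [0, 0, 0]},
  ],
)

```text
time: 22.22
eef_pos: [0.5794, 0.2408, 0.1385]
tcp_rot: [3.136, 0.0, 2.108]
force: [-0.0, -0.1, -1.9]
grip_width: 0.0117
```

```bash
python3 rep.py 1
python3 - <<'E'
from h import *
c=read_camera("wrist"); save(c,"w12")
E
```

```text
22.225 [0.0018 0.0014 0.1385] [0.0052 0.0001 0.001 ] [-0.0027 -0.0829 -1.9252] [-0.0139  0.0481  0.0126]
```

View pics/w12.png

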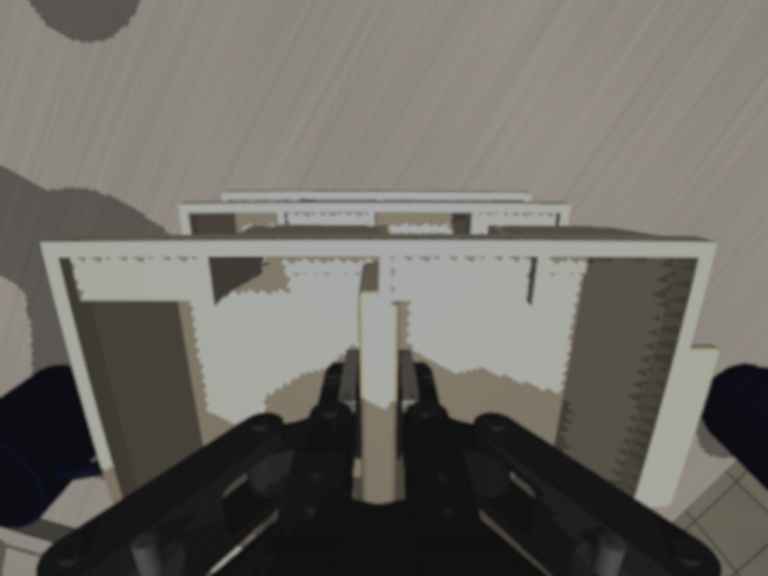

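arm_command(
  rows=[
    {"jaw": 0, "travel": [-0.0009, -0.0018, 0.01], "angular": [0.005, 0, 0.001]},
    {"jaw": 0, "travel": [0, 0, 0.008], "angular": [0, 0, 0]},
    {"jaw": 0, "travel": [0, 0, 0.004], "angular": [0, 0, 0]},
    {"jaw": 0, "travel": [0, 0, 0], "angular": [0, 0, 0]},
    {"jaw": 0, "travel": [0, 0, 0], "angular": [0, 0, 0]},
    {"jaw": 0, "travel": [0, 0, 0], "angular": [0, 0, 0]},
  ],
)

```text
time: 23.02
eef_pos: [0.5773, 0.2393, 0.1151]
tcp_rot: [-3.139, -0.001, 2.108]
force: [-0.9, -0.2, -2.2]
grip_width: 0.0117
```

```bash
python3 rep.py 1
```

```text
23.025 [-0.0007  0.0011  0.1151] [-0.0024 -0.0006  0.0006] [-0.9261 -0.2004 -2.2453] [-0.0546  0.011  -0.0165]
```

arm_command(
  rows=[
    {"jaw": 0, "travel": [-0.0005, 0.0006, 0.001], "angular": [-0.001, 0, 0]},
    {"jaw": 0, "travel": [0, 0, 0.0015], "angular": [0, 0, 0]},
    {"jaw": 0, "travel": [0, 0, 0.001], "angular": [0, 0, 0]},
    {"jaw": 0, "travel": [0, 0, 0], "angular": [0, 0, 0]},
    {"jaw": 0, "travel": [0, 0, 0], "angular": [0, 0, 0]},
  ],
)

```text
time: 23.65
eef_pos: [0.5778, 0.2391, 0.1113]
tcp_rot: [-3.14, -0.001, 2.108]
force: [0.3, 0.2, -2.1]
grip_width: 0.0115
```

```bash
python3 rep.py 1
```

```text
23.65 [-0.0004  0.0007  0.1113] [-0.002  -0.0007  0.0007] [ 0.277   0.2154 -2.1442] [ 0.001  -0.0413 -0.0393]
```

arm_command(
  rows=[
    {"jaw": 0, "travel": [0, 0, 0.001], "angular": [0, 0, 0]},
    {"jaw": 0, "travel": [0, 0, 0], "angular": [0, 0, 0]},
    {"jaw": 0, "travel": [0, 0, 0.001], "angular": [0, 0, 0]},
    {"jaw": 0, "travel": [0, 0, 0], "angular": [0, 0, 0]},
    {"jaw": 0, "travel": [0, 0, 0], "angular": [0, 0, 0]},
  ],
)

```text
time: 24.28
eef_pos: [0.5778, 0.2391, 0.1093]
tcp_rot: [-3.14, -0.001, 2.108]
force: [0.1, 0.0, -2.0]
grip_width: 0.0117
```

```bash
python3 rep.py 1
```

```text
24.275 [-0.0004  0.0007  0.1093] [-0.002  -0.0007  0.0006] [ 0.0731  0.0003 -1.994 ] [0.0534 0.039  0.0334]
```

arm_command(
  rows=[
    {"jaw": 0, "travel": [0, 0, 0.001], "angular": [0, 0, 0]},
    {"jaw": 0, "travel": [0, 0, 0], "angular": [0, 0, 0]},
    {"jaw": 0, "travel": [0, 0, 0], "angular": [0, 0, 0]},
  ],
)

```text
time: 24.65
eef_pos: [0.5779, 0.2391, 0.1085]
tcp_rot: [-3.14, -0.001, 2.108]
force: [-0.3, -0.2, -1.6]
grip_width: 0.0117
```

```bash
python3 rep.py 1
```

```text
24.65 [-0.0003  0.0007  0.1085] [-0.0017 -0.0007  0.0006] [-0.2853 -0.2228 -1.6184] [ 0.0791 -0.0017 -0.036 ]
```

arm_command(
  rows=[
    {"jaw": 0, "travel": [0, 0, 0.0007], "angular": [0, 0, 0]},
    {"jaw": 0, "travel": [0, 0, 0], "angular": [0, 0, 0]},
    {"jaw": 0, "travel": [0, 0, 0], "angular": [0, 0, 0]},
  ],
)

```text
time: 25.02
eef_pos: [0.578, 0.2391, 0.1082]
tcp_rot: [-3.14, -0.0, 2.108]
force: [-1.4, -1.7, 3.2]
grip_width: 0.0117
```

```bash
python3 rep.py 1
```

```text
25.025 [-0.0003  0.0006  0.1082] [-0.0014 -0.0005  0.0006] [-1.4417 -1.7273  3.2172] [ 0.0896  0.1957 -0.0087]
```

Contact at the seated height. Release gently.

arm_command(
  rows=[
    {"jaw": 0, "travel": [0, 0, -0.0003], "angular": [0, 0, 0]},
    {"jaw": 0.15, "travel": [0, 0, 0], "angular": [0, 0, 0]},
    {"jaw": 0.25, "travel": [0, 0, 0], "angular": [0, 0, 0]},
    {"jaw": 0.4, "travel": [0, 0, 0], "angular": [0, 0, 0]},
    {"jaw": 0.5, "travel": [0, 0, 0], "angular": [0, 0, 0]},
    {"jaw": 0.5, "travel": [0, 0, 0], "angular": [0, 0, 0]},
    {"jaw": 0.5, "travel": [0, 0, -0.01], "angular": [0, 0, 0]},
    {"jaw": 0.5, "travel": [0, 0, -0.03], "angular": [0, 0, 0]},
    {"jaw": 0.5, "travel": [0, 0, -0.05], "angular": [0, 0, 0]},
    {"jaw": 0.5, "travel": [0, 0, -0.05], "angular": [0, 0, 0]},
  ],
)

```text
time: 26.28
eef_pos: [0.578, 0.2391, 0.2499]
tcp_rot: [-3.14, -0.001, 2.108]
force: [0.6, 0.5, 0.8]
grip_width: 0.0423
```

arm_command(
  rows=[
    {"jaw": 0.5, "travel": [-0.05, 0, -0.04], "angular": [0, 0, 0]},
    {"jaw": 0.5, "travel": [-0.05, 0, -0.04], "angular": [0, 0, 0]},
    {"jaw": 0.5, "travel": [-0.02, 0, -0.01], "angular": [0, 0, 0]},
    {"jaw": 0.5, "travel": [0, 0, 0], "angular": [0, 0, 0]},
    {"jaw": 0.5, "travel": [0, 0, 0], "angular": [0, 0, 0]},
  ],
)

```text
time: 26.9
eef_pos: [0.6371, 0.1393, 0.3342]
tcp_rot: [-3.137, -0.003, 2.109]
force: [-0.2, -0.5, 0.1]
grip_width: 0.0424
```

```bash
python3 rep.py 1
python3 - <<'E'
from h import *
c=read_camera("wrist"); save(c,"w13"); np.save("wrist13.npy",c)
c=read_camera("side"); save(c,"s13full"); np.save("side13.npy",c)
cv2.imwrite("pics/s13.png",cv2.resize(c["color"][:,:,::-1][235:345,90:220],None,fx=5.4,fy=5.4,interpolation=cv2.INTER_CUBIC))
E
```

```text
26.9 [-0.0005 -0.1154  0.3342] [-0.0049 -0.0034  0.0016] [-0.1713 -0.5277  0.0709] [ 0.0017 -0.0259  0.083 ]
```

View pics/w13.png

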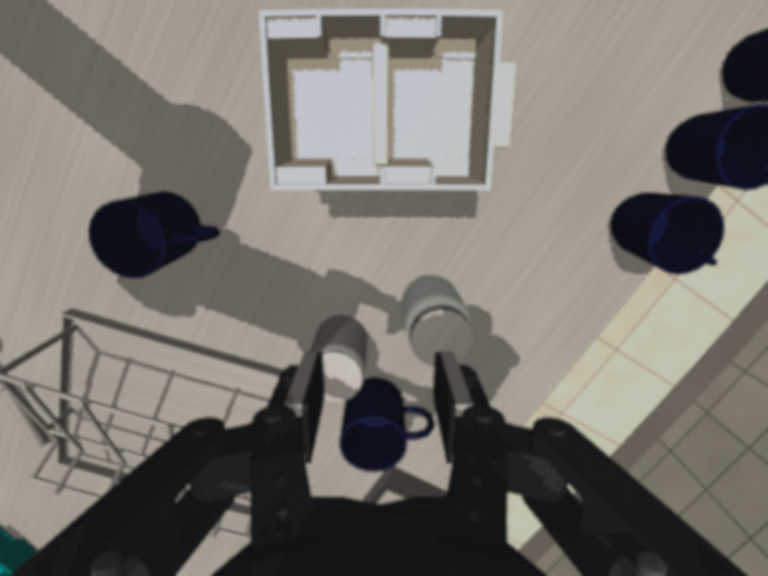

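View pics/s13.png

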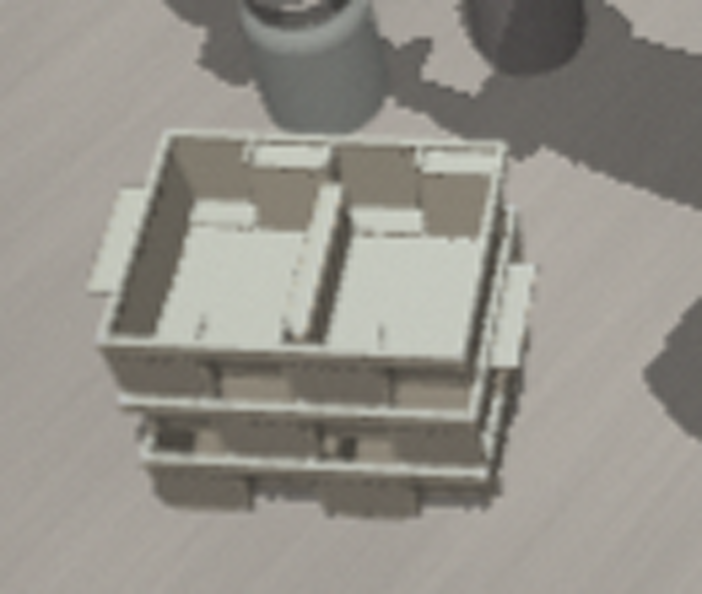

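Run:
```python
from h import *
np.set_printoptions(precision=4,suppress=True)
c=np.load("wrist13.npy",allow_pickle=True).item()
px=np.array([[259,11],[502,10],[491,190],[270,190],[515,62],[509,147]],float)
uv=(px+.5)/1.5-.5
ob=[(-85,62,54),(85,62,54),(85,-62,54),(-85,-62,54),(99,30,50),(99,-30,50)]
for fr in (True,False):
    x,e,T=fit(c,ob,uv,[.58,.238,.1,.54],slope=0,free=fr); print(x, np.round(e,1).tolist())
cs=np.load("side13.npy",allow_pickle=True).item()
# base in side view: bottom near edge compare before/after
a=np.load("side4.npy",allow_pickle=True).item()
print(x[:4])
d=cv2.absdiff(a["color"][310:345,90:200],cs["color"][310:345,90:200]).max(2); print(np.percentile(d,[50,90,99]))
```

```text
[ 0.5783  0.2369  0.0997  0.5397 -0.0218  0.006 ] [[-0.2, -0.1], [-0.4, 0.6], [-0.6, -0.1], [0.1, 0.0], [0.7, -0.3], [0.5, -0.0]]
[0.5779 0.2379 0.0993 0.5394 0.     0.    ] [[-0.4, -0.0], [-0.2, 0.4], [-1.1, -0.1], [0.4, -0.0], [0.8, -0.3], [0.3, 0.1]]
[0.5779 0.2379 0.0993 0.5394]
[17. 50. 86.]
```

View pics/s13full.png

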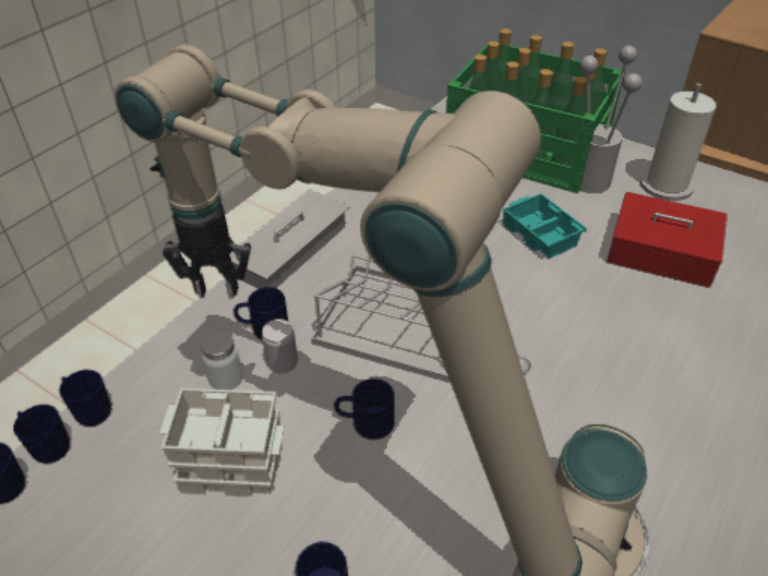

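```bash
python3 -c "
from bench import hand_in; print(hand_in())"
```

```text
the job is handed in; nothing more can be done
None
```

Both trays are stacked on the base tray and the job is handed in, about 27 s into the 66 s limit. I lifted each tray off the rack by its divider, tray_a first and tray_b on top, turning each one end for end to the tray below. Each was lowered in small steps until contact, then released. The last contact force reading was under 10 N each time.

**Height and fit:** Wrist-camera fits put the undersides at about 50 mm (tray_a) and 99.5 mm (tray_b), against 50 and 100 mm for fully seated. The origins agree within about 1 mm and the headings within 0.005 rad. Both are within the camera's accuracy.

**Look of the stack:** In the side view the three rims are evenly spaced and parallel, and the lips stick out at alternate ends. The bystanders visible in that view look undisturbed, and the gripper is clear of everything.

**Disagreements:**
- Fits with the tilt left free gave tilts of up to 0.03 rad. I put that down to picking corners on few pixels, since the picture looks level.
- The side camera put tray_a at 48 mm. It also read the base about 4 mm low, which makes the gap about 52 mm. A foot riding on a rib would give up to 54 mm, so the 50 mm from the wrist camera is the firmer figure.
- A before-and-after pixel comparison around the base tray told me nothing, because the stack and shadows changed that area.

I did not measure the base tray's pose again at the end. That it stayed put rests on tray_a settling within 1 mm of where the base was first measured.

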